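# Demould the cured resin mounts

### The arm

A 7-joint arm with a two-finger parallel gripper is mounted at the origin on a cart in front of the work surface, level with it; the furniture and walls round the work are solid. World frame = base frame: x ahead of the robot, y to its left, z up, the work surface at z = 0. Lengths are in m, angles in rad, forces in N, time in s.
With the tool pointing down it reaches from about 0.425 to 0.925 m from the base axis. Payload 6.8 kg.
Tool frame: the origin (TCP) lies midway between the tips of the shut fingers; the grasp point (between the pads) lies 19 mm behind it; z points along the fingers, y is the direction in which the jaws open and shut (so a half turn about z gives the same grasp; the last joint's range is limited). The gripper opens to 85 mm and grips with 20 to 120 N. Pads are 22 mm wide; open, the fingers measure 114 mm over their backs; the gripper's body (76 mm by 85 mm) begins 54 mm behind the grasp point. The pads swing forward as they close: fully open they stand 13 mm farther back than shut.
Start: joints at [1.139, 0.477, 0.022, 1.555, -0.011, 1.109, -0.083], TCP at [0.215, -0.64, 0.231] pointing down, gripper open.
Joint ranges: [-2.96, 2.96], [-0.34, 2.1], [-1.41, 1.46], [0.24, 2.44], [-1.37, 4.51], [0.17, 1.92], [-2.96, 2.96]. Speed limits (rad/s): [2.39, 2.39, 3.14, 3.14, 3.14, 3.14, 3.14].

### API

Orientations are given as a unit quaternion [w, x, y, z].
In Python, from station import bot, vision gives the robot as it stands.
- The arm moves only by the tool move_arm, never from a script. Its argument "increments" is text: rows parted by semicolons, each of 7 numbers parted by spaces: the opening, from 0 (shut) to 1 (fully open), then the shift along the world's x, y, z in mm, then the turn, a rotation vector about the world's x, y, z in rad. In form: grip x y z rx ry rz; .... A call has exactly 8 rows; each row shifts and turns the commanded pose from where the row before left it; what a row does not reach is not made up. A row lasts 1/8 s, in which the tool goes at most 62.5 mm and 10.7 degrees, less where a joint would pass 70% of its speed; a pose out of reach is approached as far as the arm can. A call with a gripper value outside its range is refused whole. The fingers move at their own pace and stop on an object; "newtons" is the grip in N (left out, the last holds). Time passes only in rows, so rows that do not move let the fingers close, or fill a call up. It gives the time, the measured TCP pose, the force and the opening at its end, in the units of the state.
- bot.get_obs(): the state, without advancing time (a new reading comes with each control period).
- vision.read_camera(name): name is "scene" or "top" or "wrist"; returns (picture, depth): 400x640x3 uint8, red, green, blue; 400x640 float32, m along the optical axis (not along the pixel's ray), 0 where there is no reading.
- vision.calibration(name): a dict with "fx", "fy", "cx", "cy" (pixels), "R" (3x3) and "t" (3): a world point X has camera coordinates R X + t; the wrist camera has in their place "hand_eye" (4x4, takes a point from camera to tool coordinates, whose origin is the TCP and whose axes are the flange's). Camera axes: x right, y down, z forward; pixel columns grow to the right and rows downward; lengths in m; the calibration is good to about 2 mm. A picture is of the moment at which its call begins: read the wrist's pose just before it. calibration takes no time and is no camera call.
- bot.hand_in(): hands the job in, once; it reports no verdict.
The state is a dict: "t": time; "q": joint angles; "joint_vel": joint speeds; "joint_torque": joint torques, N m; "eef_pos": TCP position; "tool_rot": TCP orientation; "contact_force": force on the tool from outside, world axes, zero at the start; "torque": the same for the moment, N m; "gripper_width": opening from 0.0 (shut) to 1.0 (fully open).
Only numpy, scipy, OpenCV 4.12 (cv2) and the standard library are available. Lean on these libraries where they do the work, as an engineer would, in place of code of your own. Each camera call takes 0.05 s, during which the arm holds its last target.

### The job

Demould the cured specimen mounts: first wipe the loose resin chips off the white plate into its pan with the scraper block, then drive every mount down out of its bore with the ejector rod (not with the fingers) into the catch drawer under the mould. Open the drawer, stand all the mounts upright on the clean white plate and shut the drawer fully again. At the end the rod is back in its stand, the scraper stands upright on the bench, off the plate and pan, and the dishes, marker, small jar and cover-slip box are still where they were.

Things in the scene. Friction and masses are not known exactly. Their poses are not given: they have to be found in the camera images.
- mould: Fixed gang mould: aluminium block 64 mm deep (x), 240 mm wide (y) on two dark steel cheeks; deck 86 mm and underside of the block 46 mm above the table. Four round 42 mm through bores in a row at x = 0, y = +84, +28, -28, -84 mm; some hold a cured mount, the others are empty. Catch drawer below. Origin: on the table under the block's centre; x away from the robot at yaw 0, z up.
- bore_1 (a point): Centre of the upper mouth of the far left (+y) bore, on the deck. Two spring balls low in the wall of each bore hold the mount by its bevelled lower edge: it takes 14 to 20 N downwards to start it past them, then they drag with about 3 N until it is right out of the block, so push the rod down until its collar meets the deck.
- bore_4 (a point): Centre of the upper mouth of the far right (-y) bore, on the deck, 86 mm above the table.
- mount_1: Cured mount: black resin cylinder, 40 mm diameter, 34 mm tall, bevelled lower edge, a piece of metal in its top face, about 75 g; seated in the far left (+y) bore, top flush with the deck; may be absent. Origin: centre of its underside, z up its axis. Driven out, it drops 4 mm and stands upright on the drawer floor, under the block until the drawer is pulled.
- mount_2: Cured mount: black resin cylinder, 40 mm diameter, 34 mm tall, bevelled lower edge, a piece of metal in its top face, about 75 g; seated in the inner left bore, top flush with the deck; may be absent. Origin: centre of its underside, z up its axis. Driven out, it drops 4 mm and stands upright on the drawer floor, under the block until the drawer is pulled.
- mount_3: Cured mount: black resin cylinder, 40 mm diameter, 34 mm tall, bevelled lower edge, a piece of metal in its top face, about 75 g; seated in the inner right bore, top flush with the deck; may be absent. Origin: centre of its underside, z up its axis. Driven out, it drops 4 mm and stands upright on the drawer floor, under the block until the drawer is pulled.
- mount_4: Cured mount: black resin cylinder, 40 mm diameter, 34 mm tall, bevelled lower edge, a piece of metal in its top face, about 75 g; seated in the far right (-y) bore, top flush with the deck; may be absent. Origin: centre of its underside, z up its axis. Driven out, it drops 4 mm and stands upright on the drawer floor, under the block until the drawer is pulled.
- drawer (a joint): Catch drawer under the mould, slides out along the mould's -x (to the robot); value in m, 0 shut, 0.105 fully open; about 2 N of friction, stays where it is left. Floor 8 mm above the table, front and back lips 4 mm higher than the floor. Mounts on it ride along, and stand clear in front of the block when it is fully open.
- drawer_handle (a point): Point on the axis of the drawer's upright black handle, 48 mm above the table: a post 14 mm wide (mould's y) and 22 mm deep (mould's x), top 61 mm above the table, 23 mm in front of the block's front face when shut. Pinch it across y from above.
- rod: Ejector rod, upright, 104 mm tall, about 250 g: steel nose 30 mm in diameter, 42 mm long, bevelled tip; collar 54 mm in diameter from 42 to 50 mm above the tip; black grip 28 mm in diameter from there to the top. Origin: centre of the tip; z up towards the grip. With its collar on the mould's deck the tip is 2 mm below the block.
- rod_stand: Fixed dark steel parking block for the rod, 64 x 64 mm on a thin foot, 46 mm tall, one upright 36 mm hole through its middle; the rod hangs in it by its collar, tip 4 mm above the table. Origin: on the table under the hole; z up.
- plate: Fixed layout plate: white ceramic slab in a steel frame, 168 mm (x) by 206 mm (y), upper face 30 mm above the table. A rim 8 mm higher than the slab has its inner faces at x = +-78 mm and y = +100 mm; the -y side is open and drops at y = -101 mm into the chip pan. Origin: on the table under the middle of the slab; x away from the robot at yaw 0.
- pan_floor (a point): Middle of the floor of the open chip pan fixed along the plate's -y side: inside 162 mm (plate's x) by 76 mm (y, from -101 to -177 mm in the plate's frame), floor 5 mm and walls 24 mm above the table.
- scraper: Grey scraper block with a rubber foot, 130 mm long (its x), 44 mm thick (its y), standing on its foot on the bench; a grip ridge 86 mm long and 24 mm thick runs on top, from 22 to 61 mm above the foot. About 180 g. Origin: centre of the underside of the foot.
- chip_1: Loose crescent of black resin flash, about 45 x 25 mm, 6 to 7 mm thick, about 12 g, lying on the white plate; may be absent. Origin: near its middle, on its underside.
- chip_2: Loose broken-off resin runner, T-shaped, 46 x 24 mm, 8 mm thick, about 12 g, lying on the white plate; may be absent. Origin: near its middle, on its underside.
- chip_3: Loose crescent of black resin flash, about 45 x 25 mm, 6 to 7 mm thick, about 12 g, lying on the white plate; may be absent. Origin: near its middle, on its underside.
- chip_4: Loose broken-off resin runner, T-shaped, 46 x 24 mm, 8 mm thick, about 12 g, lying on the white plate; may be absent. Origin: near its middle, on its underside.
- petri_dish_1: Bystander: petri dish, 60 mm wide, 14 mm tall, between robot and mould. Origin: centre of its underside.
- petri_dish_2: Bystander: petri dish, 60 mm wide, 14 mm tall, between robot and mould. Origin: centre of its underside.
- marker_black: Bystander: felt marker, 120 mm long, on the table behind the mould. Origin: at its middle, on the underside.
- wash_vial: Bystander: squat plastic jar 44 mm wide, 48 mm tall, left of the mould. Origin: centre of its underside.
- coverslip_box: Bystander: flat box 34 x 34 x 16 mm, left of the mould near the jar. Origin: centre of its underside.
Mind the look-alikes: they are no part of the job. Leave any green or yellow look-alike of the mount_1 alone.

How it is judged:
On the way, in this order (a step that is already met when the one before it is completed fails the run):
1. the held scraper is brought down onto the white plate (x of scraper in the frame of plate between -0.05 and 0.05 m and y of scraper in the frame of plate between -0.11 and 0.11 m and z of scraper in the frame of plate between 0.02 and 0.037 m and contact force between the fingers and scraper above 0.5 N), for 0.1 s.
2. every chip has been wiped off the plate and lies in the pan (x of chip_1 in the frame of plate between -0.085 and 0.085 m and y of chip_1 in the frame of plate between -0.18 and -0.1 m and z of each of chip_1, chip_2, chip_3, chip_4 in the frame of plate below 0.027 m and x of chip_2 in the frame of plate between -0.085 and 0.085 m and y of chip_2 in the frame of plate between -0.18 and -0.1 m and x of chip_3 in the frame of plate between -0.085 and 0.085 m and y of chip_3 in the frame of plate between -0.18 and -0.1 m and x of chip_4 in the frame of plate between -0.085 and 0.085 m and y of chip_4 in the frame of plate between -0.18 and -0.1 m), for 0.2 s.
3. every mount has been driven out of its bore (down in the drawer, or already standing on the plate) ((z of mount_1 in the frame of mould below 0.016 m or (x of mount_1 in the frame of plate between -0.072 and 0.072 m and y of mount_1 in the frame of plate between -0.097 and 0.095 m and z of mount_1 in the frame of plate between 0.027 and 0.034 m and angle between mount_1's own z axis and vertical below 0.1 rad)) and (z of mount_2 in the frame of mould below 0.016 m or (x of mount_2 in the frame of plate between -0.072 and 0.072 m and y of mount_2 in the frame of plate between -0.097 and 0.095 m and z of mount_2 in the frame of plate between 0.027 and 0.034 m and angle between mount_2's own z axis and vertical below 0.1 rad)) and (z of mount_3 in the frame of mould below 0.016 m or (x of mount_3 in the frame of plate between -0.072 and 0.072 m and y of mount_3 in the frame of plate between -0.097 and 0.095 m and z of mount_3 in the frame of plate between 0.027 and 0.034 m and angle between mount_3's own z axis and vertical below 0.1 rad)) and (z of mount_4 in the frame of mould below 0.016 m or (x of mount_4 in the frame of plate between -0.072 and 0.072 m and y of mount_4 in the frame of plate between -0.097 and 0.095 m and z of mount_4 in the frame of plate between 0.027 and 0.034 m and angle between mount_4's own z axis and vertical below 0.1 rad))), for 0.2 s.
At the end, for the whole second after the job is handed in: Every mount stands upright (0.1 rad) at rest on the white slab, centre within 72 mm of its middle in x and 95 mm in y; all chips lie in the pan; drawer shut to 8 mm; rod hanging in its stand (within 8 mm, collar down to 5 mm); scraper upright on its foot on the bench itself (all of step 2 and x of mount_1 in the frame of plate between -0.072 and 0.072 m and y of mount_1 in the frame of plate between -0.097 and 0.095 m and z of mount_1 in the frame of plate between 0.027 and 0.034 m and angle between each of mount_1, mount_2, mount_3, mount_4, rod, scraper's own z axis and vertical below 0.1 rad and x of mount_2 in the frame of plate between -0.072 and 0.072 m and y of mount_2 in the frame of plate between -0.097 and 0.095 m and z of mount_2 in the frame of plate between 0.027 and 0.034 m and x of mount_3 in the frame of plate between -0.072 and 0.072 m and y of mount_3 in the frame of plate between -0.097 and 0.095 m and z of mount_3 in the frame of plate between 0.027 and 0.034 m and x of mount_4 in the frame of plate between -0.072 and 0.072 m and y of mount_4 in the frame of plate between -0.097 and 0.095 m and z of mount_4 in the frame of plate between 0.027 and 0.034 m and linear speed of each of mount_1, mount_2, mount_3, mount_4 below 0.02 m/s and value of joint drawer below 0.008 m and horizontal distance between rod and rod_stand below 0.008 m and z of rod in the frame of rod_stand below 0.009 m and height (world z) of scraper below 0.0035 m); the robot touches nothing.
It fails at once if the fingers touch a mount that is still in its bore ((contact force between the fingers and mount_1 above 0.5 N and z of mount_1 in the frame of mould between 0.03 and 0.06 m and x of mount_1 in the frame of mould between -0.01 and 0.01 m and y of mount_1 in the frame of mould between -0.1 and 0.1 m) or (contact force between the fingers and mount_2 above 0.5 N and z of mount_2 in the frame of mould between 0.03 and 0.06 m and x of mount_2 in the frame of mould between -0.01 and 0.01 m and y of mount_2 in the frame of mould between -0.1 and 0.1 m) or (contact force between the fingers and mount_3 above 0.5 N and z of mount_3 in the frame of mould between 0.03 and 0.06 m and x of mount_3 in the frame of mould between -0.01 and 0.01 m and y of mount_3 in the frame of mould between -0.1 and 0.1 m) or (contact force between the fingers and mount_4 above 0.5 N and z of mount_4 in the frame of mould between 0.03 and 0.06 m and x of mount_4 in the frame of mould between -0.01 and 0.01 m and y of mount_4 in the frame of mould between -0.1 and 0.1 m)).
It fails at once if a petri dish, the marker, the small jar or the cover-slip box is pushed more than 4 cm out of its place (distance of any of petri_dish_1, petri_dish_2, marker_black, wash_vial, coverslip_box from where it was at the start of the episode above 0.04 m).
Of mount_1, mount_2, mount_3, mount_4 only 2 to 3 are there at a start; the rules pass over those that are not, and their reading is None.
Of chip_1, chip_2, chip_3, chip_4 only 2 to 4 are there at a start; the rules pass over those that are not, and their reading is None.
At some moment in a run one of scraper, chip_1, chip_2, chip_3, chip_4 may be knocked a few centimetres aside while the robot is not near it.
It also fails if it takes over 210 s, if anything falls off the work surface, if the arm or the gripper's body presses on something with over 40 N, if the wrist force passes 120 N, or if a joint passes its speed limit or range.

## Working session

There is one attempt and no reset: what is moved stays moved. The work goes in short steps, Python scripts to look and compute and a tool call to move; the robot and the scene stay as the last step left them, time stands still between calls to the robot, and variables do not carry over. Pictures are saved under pics/ and viewed, and the job is handed in when it is done.

Besides the shell and the picture viewer there is one more tool, called as name(argument=value, ...) on one line, values as JSON. move_arm: Moves the arm, as the interface text tells. Its arguments: {"type":"object","properties":{"increments":{"type":"string"},"newtons":{"type":"number"}},"required":["increments"]}

```bash
ls; mkdir -p pics; cat > h.py <<'E'
import numpy as np, cv2
from station import bot, vision
from scipy.spatial.transform import Rotation as Ro
def snap(n,f):
    o=bot.get_obs(); p,d=vision.read_camera(n); cv2.imwrite('pics/'+f+'.png',p[:,:,::-1]); np.savez('pics/'+f+'.npz',p=p,d=d,pos=o['eef_pos'],rot=o['tool_rot']); return p,d,o
def cloud(n,d,pos=None,rot=None):
    c=vision.calibration(n); v,u=np.mgrid[0:d.shape[0],0:d.shape[1]]
    X=np.stack([(u-c['cx'])/c['fx']*d,(v-c['cy'])/c['fy']*d,d],-1)
    if 'R' in c: return (X-np.array(c['t']))@np.array(c['R'])
    H=np.array(c['hand_eye']); X=X@H[:3,:3].T+H[:3,3]
    w,x,y,z=rot; return X@Ro.from_quat([x,y,z,w]).as_matrix().T+np.array(pos)
E
python3 - <<'E'
from h import *
for n in ['scene','top']:
    p,d,o=snap(n,n+'0')
    c=vision.calibration(n); print(n,{k:np.round(np.array(c[k]),3).tolist() for k in c})
print(o)
print({k:np.round(np.array(v),3).tolist() for k,v in vision.calibration('wrist').items()})
E
```

```text
pics
scene {'fx': 502.895, 'fy': 502.895, 'cx': 321.737, 'cy': 200.494, 'R': [[-0.979, -0.204, 0.003], [-0.167, 0.795, -0.584], [0.117, -0.572, -0.812]], 't': [0.588, 0.132, 1.444]}
top {'fx': 386.615, 'fy': 386.615, 'cx': 325.412, 'cy': 204.548, 'R': [[0.027, -1.0, 0.011], [-0.982, -0.028, -0.188], [0.188, -0.006, -0.982]], 't': [-0.013, 0.597, 1.274]}
{'t': 0.05, 'q': array([ 1.13889168,  0.47780328,  0.02228989,  1.55641581, -0.01149459,
        1.10930098, -0.08310443]), 'joint_vel': array([ 0.00248573, -0.00047328, -0.00105135, -0.00027627, -0.00103796,
       -0.00141077, -0.00031973]), 'joint_torque': array([ 3.35009761e-03, -5.98313391e+01,  1.61447078e+00, -2.82253057e+01,
        1.26880518e-02,  5.18851375e-03, -3.12650957e-05]), 'eef_pos': array([ 0.21460084, -0.63937048,  0.23033767]), 'tool_rot': array([-8.77107907e-04,  9.86916845e-01,  1.61227575e-01, -2.01830026e-04]), 'contact_force': array([ 0.01084431, -0.97447304,  0.58894333]), 'torque': array([ 0.06690317, -0.01196831,  0.03665708]), 'gripper_width': 0.9973209646609267}
{'fx': 311.684, 'fy': 311.684, 'cx': 322.295, 'cy': 202.031, 'hand_eye': [[0.0, -0.955, -0.295, 0.076], [1.0, 0.0, -0.0, -0.0], [0.0, -0.295, 0.955, -0.143], [0.0, 0.0, 0.0, 1.0]]}
```

View pics/top0.png

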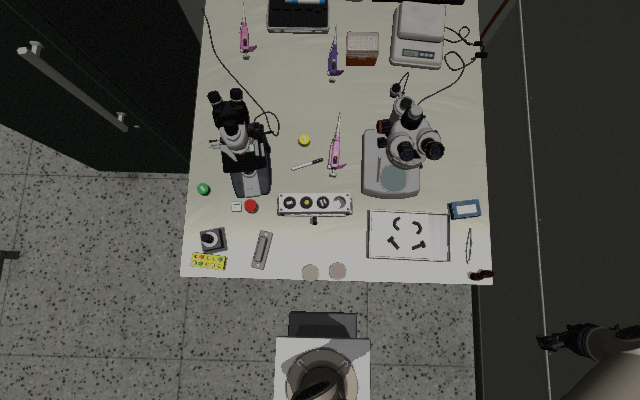

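View pics/scene0.png

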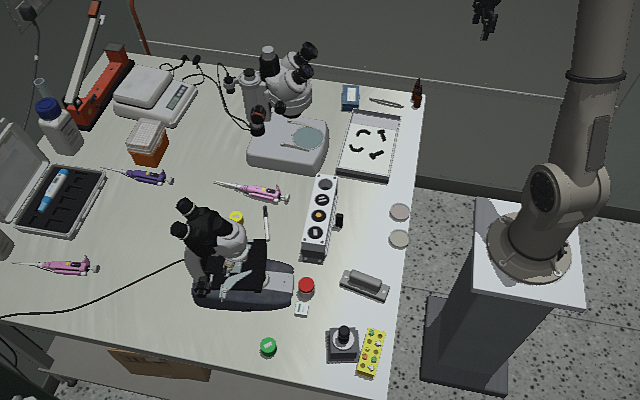

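The top view shows the mould (278–352, 204) with handle at (313,220), the plate (370–450, 235) with 4 chips, and the pan on its -y side. The scraper is at (262,250), the rod and stand at (212,240), and the dishes at (310,272) and (337,270).

```bash
python3 - <<'E'
from h import *
Z=np.load('pics/top0.npz'); p,d=Z['p'],Z['d']
W=cloud('top',d)
for nm,uv in dict(mouldL=(281,204),mouldR=(349,204),b1=(290,203),b2=(306,203),b3=(323,203),b4=(341,203),handle=(313,220),plate=(408,235),rodtop=(211,237),scr=(262,249),dish1=(310,272),dish2=(337,270),table=(240,275)).items():
    u,v=uv; print(nm,np.round(W[v,u],4))
im=cv2.resize(p[170:290,180:500],None,fx=2.5,fy=2.5,interpolation=cv2.INTER_CUBIC); cv2.imwrite('pics/topc.png',im[:,:,::-1])
S=np.load('pics/scene0.npz'); im=cv2.resize(S['p'][90:390,270:430],None,fx=2,fy=2,interpolation=cv2.INTER_CUBIC); cv2.imwrite('pics/scc.png',im[:,:,::-1])
E
```

```text
mouldL [0.5892 0.1524 0.0862]
mouldR [ 0.5958 -0.0761  0.0861]
b1 [0.5937 0.1225 0.0851]
b2 [0.5955 0.0688 0.0839]
b3 [0.5968 0.0115 0.0856]
b4 [ 0.6144 -0.0529  0.0049]
handle [0.5422 0.044  0.0577]
plate [ 0.5032 -0.2864  0.029 ]
rodtop [0.472  0.3779 0.0851]
scr [0.4386 0.2109 0.064 ]
dish1 [0.368  0.0495 0.0134]
dish2 [ 0.3773 -0.0432  0.0136]
table [0.3515 0.2909 0.0034]
```

View pics/topc.png

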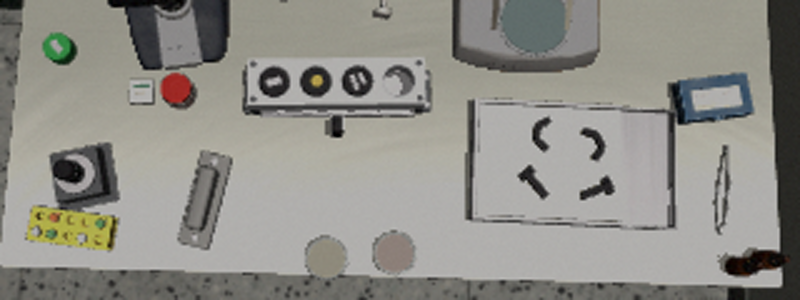

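View pics/scc.png

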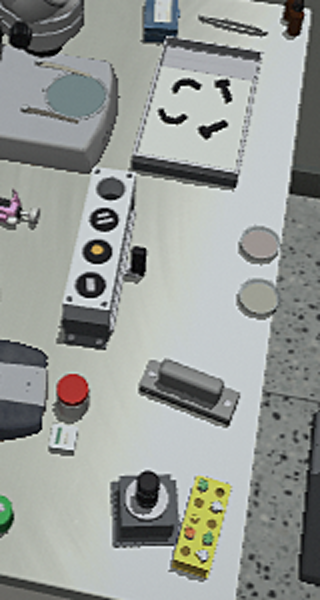

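Bores 1–3 (from the left) hold mounts and bore 4 is empty; all four chips lie on the plate. Next I fit the poses.

```bash
cat >> h.py <<'E'
def rect(P):
    (c,s,a)=cv2.minAreaRect((P[:,:2]*1000).astype(np.float32)); return np.round(c,1),np.round(s,1),round(a,2)
def sel(W,lo,hi):
    m=np.all((W>np.array(lo))&(W<np.array(hi)),-1); return m
E
python3 - <<'E'
from h import *
for n in ['top','scene']:
    Z=np.load(f'pics/{n}0.npz'); W=cloud(n,Z['d'])
    f=lambda lo,hi:rect(W[sel(W,lo,hi)])
    print(n,'deck',f([.5,-.12,.078],[.68,.2,.095]))
    print('handle',f([.5,.0,.05],[.555,.08,.075]))
    print('plate rim+slab',f([.38,-.42,.024],[.62,-.15,.045]))
    print('rim',f([.38,-.42,.034],[.62,-.15,.045]))
    print('platepan',f([.38,-.52,.018],[.62,-.15,.045]))
    print('rod grip',f([.4,.3,.08],[.52,.42,.12]), 'top', np.percentile(W[sel(W,[.4,.3,.08],[.52,.42,.15])][:,2],95))
    print('collar',f([.4,.3,.047],[.52,.42,.075]))
    print('stand',f([.4,.3,.035],[.54,.42,.049]))
    print('ridge',f([.36,.15,.05],[.52,.27,.075]))
    print('scr',f([.36,.15,.012],[.52,.27,.075]))
    print('dishes',f([.3,.0,.009],[.42,.1,.02]),f([.3,-.1,.009],[.42,0,.02]))
E
```

```text
top deck (array([598.8,  41.9]), array([ 65.1, 237.3]), 1.77)
handle (array([542.8,  38.8]), array([19.3, 10.3]), 1.81)
plate rim+slab (array([ 504. , -281.9]), array([266.3, 168.3]), 88.76)
rim (array([ 504.5, -251.8]), array([205.4, 168. ]), 88.71)
platepan (array([ 518.6, -334.9]), array([369.7, 202.8]), 89.99)
rod grip (array([466.6, 391.3]), array([25.4, 28.1]), 2.72) top 0.1095558672665509
collar (array([469.1, 388.7]), array([60.9, 58.9]), 11.63)
stand (array([453.3, 382.1]), array([101.8,  73.6]), 0.39)
ridge (array([440.3, 219.3]), array([24.7, 85.8]), 78.63)
scr (array([440.4, 219.5]), array([ 45.1, 129.7]), 78.3)
dishes (array([364.7,  49.4]), array([54.2, 55.1]), 1.63) (array([374. , -44.9]), array([54.3, 58.6]), 1.53)
scene deck (array([597. ,  45.8]), array([ 64.7, 244.5]), 2.14)
handle (array([542.6,  43.4]), array([20.9, 14.8]), 5.34)
plate rim+slab (array([ 501.7, -279.9]), array([261.7, 169.1]), 89.11)
rim (array([ 501.5, -248.9]), array([198.5, 167.2]), 88.85)
platepan (array([ 517. , -335.1]), array([204.1, 370.3]), 0.15)
rod grip (array([465.6, 396.7]), array([26.5, 26. ]), 10.71) top 0.10911557348444346
collar (array([466.6, 393.2]), array([62.6, 58.1]), 12.72)
stand (array([448.6, 391. ]), array([102.6,  66.3]), 6.49)
ridge (array([438.5, 223.9]), array([25.9, 86.2]), 77.4)
scr (array([437.9, 224.6]), array([ 45.3, 129.6]), 78.88)
dishes (array([361.9,  52.4]), array([59.5, 58.4]), 82.91) (array([372.1, -40.3]), array([59. , 59.8]), 15.06)
```

move_arm(increments="1 30 45 12 0 0 -0.046; 1 30 45 12 0 0 -0.046; 1 30 45 12 0 0 -0.046; 1 30 45 12 0 0 -0.046; 1 30 45 12 0 0 -0.046; 1 30 45 12 0 0 -0.046; 1 25 45 12 0 0 -0.046; 1 25 45 12 0 0 -0.046", newtons=60)

```text
t: 1.1
eef_pos: [0.4452, -0.2783, 0.3274]
tool_rot: [-0.0, 1.0, -0.023, -0.0]
contact_force: [-0.1, 0.4, -0.3]
gripper_width: 0.999
```

```bash
python3 - <<'E'
from h import *
p,d,o=snap('wrist','w1'); print(o['t'],o['eef_pos'],o['tool_rot'])
E
```

```text
1.1 [ 0.44519399 -0.27825452  0.32741887] [-3.63278247e-05  9.99739457e-01 -2.28246992e-02 -2.25349378e-04]
```

View pics/w1.png

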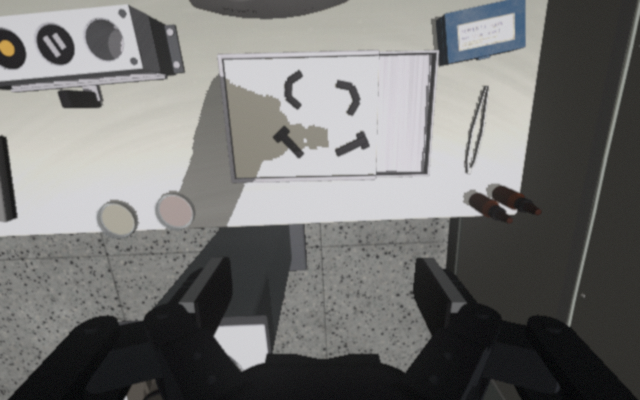

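The wrist view shows the plate at (220–435, 50–180), chips at (293,88), (348,96), (288,142), (352,143), and the pan to its right.

```bash
python3 - <<'E'
from h import *
Z=np.load('pics/w1.npz'); W=cloud('wrist',Z['d'],Z['pos'],Z['rot'])
f=lambda lo,hi:rect(W[sel(W,lo,hi)])
print('rim+slab',f([.38,-.42,.024],[.62,-.15,.045])); print('rim',f([.38,-.42,.034],[.62,-.15,.045]))
s=W[sel(W,[.44,-.35,.0],[.56,-.2,.06])]; print('slab z',np.median(s[:,2]))
print('pan',np.median(W[sel(W,[.46,-.45,-.01],[.54,-.4,.06])][:,2]))
g=Z['p'].astype(int).sum(-1); m=(g<170)&sel(W,[.43,-.37,.02],[.58,-.19,.06])
n,l,st,c=cv2.connectedComponentsWithStats(m.astype(np.uint8))
for i in range(1,n):
  if st[i,4]>40:
    q=W[l==i]; print(st[i,4],q[:,:2].mean(0).round(4),q[:,:2].min(0).round(3),q[:,:2].max(0).round(3))
E
```

```text
rim+slab (array([ 502.2, -284. ]), array([270.9, 168.1]), 88.78)
rim (array([ 502.9, -251.5]), array([205.9, 168.1]), 88.75)
slab z 0.030470583472788082
pan 0.005274259880331839
207 [ 0.4795 -0.2292] [ 0.462 -0.247] [ 0.495 -0.213]
```

move_arm(increments="1 0 60 0 0 0 0; 1 0 60 0 0 0 0; 1 0 60 0 0 0 0; 1 0 60 0 0 0 -0.04; 1 0 60 0 0 0 -0.04; 1 0 60 -10 0 0 -0.04; 1 0 60 -10 0 0 -0.04; 1 -5 40 -10 0 0 0")

```text
t: 2.15
eef_pos: [0.4392, 0.1827, 0.2969]
tool_rot: [-0.0, 0.995, -0.101, -0.0]
contact_force: [1.4, -0.8, -0.1]
gripper_width: 1.0
```

```bash
python3 - <<'E'
from h import *
p,d,o=snap('wrist','w2'); print(o['t'],o['eef_pos'],o['tool_rot'])
W=cloud('wrist',d,o['eef_pos'],o['tool_rot'])
f=lambda lo,hi:rect(W[sel(W,lo,hi)])
print('ridge',f([.36,.15,.05],[.52,.27,.075])); print('scr',f([.36,.15,.012],[.52,.27,.075]))
print('deck',f([.5,-.12,.078],[.68,.2,.095]))
print('collar',f([.4,.3,.047],[.52,.42,.06]))
print('grip',f([.4,.3,.08],[.52,.42,.12]))
for z in (.0): pass
E
```

```text
2.15 [0.43919573 0.18272057 0.29690971] [-3.46261740e-04  9.94897470e-01 -1.00890530e-01 -7.46221559e-05]
ridge (array([439.6, 220.5]), array([24.1, 83.5]), 78.34)
scr (array([438.8, 220.7]), array([ 44.1, 128.8]), 78.36)
deck (array([591.6,  50.5]), array([ 52.1, 223.7]), 2.08)
collar (array([466.9, 392.4]), array([63.7, 64.1]), 13.25)
grip (array([467.3, 392. ]), array([27.6, 27.3]), 76.26)Traceback (most recent call last):
  File "<stdin>", line 9, in <module>
TypeError: 'float' object is not iterable
```

View pics/w2.png

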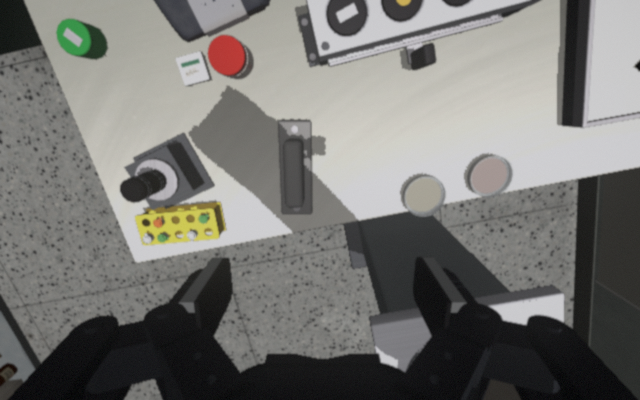

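move_arm(increments="1 0 38 0 0 0 0; 1 0 0 -50 0 0 0; 1 0 0 -60 0 0 0; 1 0 0 -60 0 0 0; 1 0 0 -60 0 0 0; 1 0 0 -38 0 0 0; 0 0 0 0 0 0 0; 0 0 0 0 0 0 0", newtons=60)

```text
t: 3.2
eef_pos: [0.4406, 0.2184, 0.0305]
tool_rot: [-0.0, 0.995, -0.102, 0.001]
contact_force: [1.1, 0.9, 0.4]
gripper_width: 0.603
```

move_arm(increments="0 0 0 0 0 0 0; 0 0 0 0 0 0 0; 0 0 0 10 0 0 0; 0 0 0 20 0 0 0; 0 0 0 30 0 0 0; 0 0 0 40 0 0 0; 0 0 0 40 0 0 0; 0 0 0 10 0 0 0")

```text
t: 4.2
eef_pos: [0.4409, 0.2188, 0.1823]
tool_rot: [-0.001, 0.995, -0.102, 0.002]
contact_force: [0.2, 0.8, -1.2]
gripper_width: 0.272
```

```bash
python3 - <<'E'
from h import *
p,d,o=snap('wrist','w3'); print(o)
snap('scene','s3')
E
```

```text
{'t': 4.2, 'q': array([-0.07717381,  0.28924272, -0.59556475,  2.00569732,  0.2075148 ,
        0.90007294, -2.55776969]), 'joint_vel': array([ 0.03658872, -0.06890107, -0.01647401, -0.03494996, -0.07585234,
        0.14065091,  0.06902464]), 'joint_torque': array([ -0.10168977, -41.466676  ,  -4.16402489, -25.1616025 ,
        -0.05899855,   0.11771024,   0.06436624]), 'eef_pos': array([0.44089132, 0.21875585, 0.18233185]), 'tool_rot': array([-0.0011316 ,  0.99477725, -0.10203905,  0.00223136]), 'contact_force': array([ 0.24381992,  0.81930443, -1.2028498 ]), 'torque': array([ 0.03733791, -0.03544575, -0.03222078]), 'gripper_width': 0.2721498377282913}
```

View pics/w3.png

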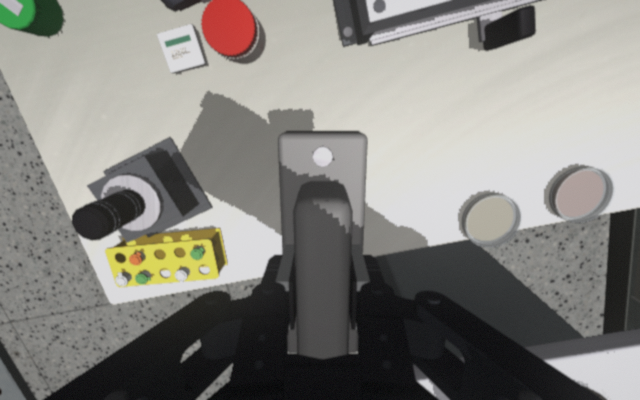

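View pics/s3.png

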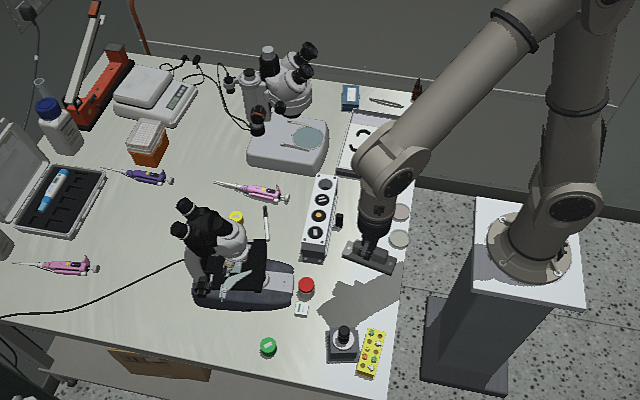

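move_arm(increments="0 9 -57 0 0 0 0.03; 0 9 -57 0 0 0 0.03; 0 9 -57 0 0 0 0.03; 0 9 -57 0 0 0 0.03; 0 9 -57 0 0 0 0.03; 0 9 -57 0 0 0 0.03; 0 9 -57 0 0 0 0; 0 0 -3 0 0 0 0")

```text
t: 5.3
eef_pos: [0.5012, -0.1893, 0.1771]
tool_rot: [0.0, 1.0, -0.016, -0.002]
contact_force: [-0.7, 2.0, -1.8]
gripper_width: 0.27
```

```bash
python3 - <<'E'
from h import *
p,d,o=snap('wrist','w4'); print(o)
E
```

```text
{'t': 5.3, 'q': array([ 0.57779757,  0.34278003, -0.40656953,  1.91916187,  0.17021198,
        0.91585994, -1.51540588]), 'joint_vel': array([-0.01590569, -0.01092365, -0.0677526 ,  0.02308369, -0.03378738,
        0.00758967,  0.0109929 ]), 'joint_torque': array([ 1.48987055e+00, -4.69547331e+01, -1.88638352e+00, -2.62031043e+01,
        3.37651921e-01, -4.68274509e-02,  3.64554087e-01]), 'eef_pos': array([ 0.50116179, -0.18927034,  0.17713991]), 'tool_rot': array([ 4.36400910e-04,  9.99867074e-01, -1.62147653e-02, -1.65088739e-03]), 'contact_force': array([-0.66644154,  2.04849873, -1.77710283]), 'torque': array([0.03984328, 0.01139338, 0.02923198]), 'gripper_width': 0.26964249613343827}
```

View pics/w4.png

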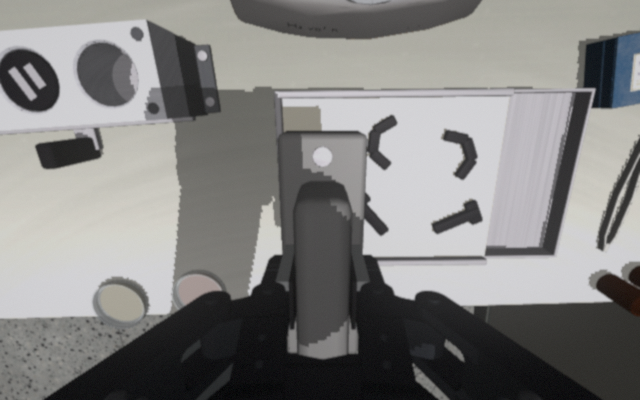

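```bash
cat >> h.py <<'E'
PO=np.array([.503,-.2535]); PY=-np.radians(1.23)
def toplate(P):
    c,s=np.cos(PY),np.sin(PY); return (P[...,:2]-PO)@np.array([[c,-s],[s,c]])
def chips(Z,W,th=200):
    Q=toplate(W); g=Z['p'].astype(int).sum(-1)
    m=(g<th)&(abs(Q[...,0])<.075)&(Q[...,1]<.097)&(Q[...,1]>-.175)&(W[...,2]<.06)&(W[...,2]>0)
    n,l,st,c=cv2.connectedComponentsWithStats(m.astype(np.uint8))
    for i in range(1,n):
      if st[i,4]>60:
        q=Q[l==i]; print(st[i,4],c[i].round(),q.mean(0).round(3),q.min(0).round(3),q.max(0).round(3),np.median(W[l==i][:,2]).round(4))
E
python3 - <<'E'
from h import *
for f in ['w1','w4']:
    Z=np.load(f'pics/{f}.npz'); W=cloud('wrist',Z['d'],Z['pos'],Z['rot']); chips(Z,W); print()
Z=np.load('pics/top0.npz'); W=cloud('top',Z['d']); chips(Z,W)
E
```

```text
103 [290.  91.] [0.037 0.015] [0.017 0.006] [0.056 0.02 ] 0.0363
262 [286. 140.] [-0.025  0.023] [-0.046  0.005] [-0.008  0.04 ] 0.0378

324 [377. 146.] [0.037 0.014] [0.017 0.002] [0.062 0.023] 0.0361
566 [463. 151.] [ 0.031 -0.063] [ 0.007 -0.075] [ 0.049 -0.046] 0.0369
279 [374. 219.] [-0.033  0.015] [-0.048  0.003] [-0.009  0.025] 0.0382
583 [459. 217.] [-0.033 -0.067] [-0.046 -0.088] [-0.017 -0.043] 0.0376
```

move_arm(increments="0 3 3 -20 0 0 -0.006; 0 3 3 -20 0 0 0; 0 0 0 -20 0 0 0; 0 0 0 -20 0 0 0; 0 0 0 -15 0 0 0; 0 0 0 0 0 0 0; 0 0 0 0 0 0 0; 0 0 0 0 0 0 0")

```text
t: 6.35
eef_pos: [0.5093, -0.178, 0.085]
tool_rot: [0.0, 1.0, -0.015, 0.001]
contact_force: [0.1, 0.4, -2.3]
gripper_width: 0.269
```

move_arm(increments="0 0 -4 -8 0 0 0.006; 0 0 0 -8 0 0 0; 0 0 0 -3 0 0 0; 0 0 0 -2 0 0 0; 0 0 0 -2 0 0 0; 0 0 0 -1 0 0 0; 0 0 0 -1 0 0 0; 0 0 0 0 0 0 0")

```text
t: 7.35
eef_pos: [0.5089, -0.1818, 0.0611]
tool_rot: [0.0, 1.0, -0.012, 0.0]
contact_force: [-6.2, 2.0, 16.4]
gripper_width: 0.272
```

move_arm(increments="0 0 0 0.5 0 0 0; 0 0 -10 0 0 0 0; 0 0 -12 0 0 0 0; 0 -1 -12 0 0 0 0; 0 0 -12 0 0 0 0; 0 0 -12 0 0 0 0; 0 -1 -12 0 0 0 0; 0 0 -12 0 0 0 0")

```text
t: 8.35
eef_pos: [0.5086, -0.2627, 0.0611]
tool_rot: [-0.0, 1.0, -0.011, 0.001]
contact_force: [-0.2, 5.1, 7.1]
gripper_width: 0.272
```

```bash
python3 - <<'E'
from h import *
p,d,o=snap('wrist','w5'); snap('top','t5'); print(o['contact_force'])
E
```

```text
[-0.19607672  5.09902548  7.05533776]
```

View pics/w5.png

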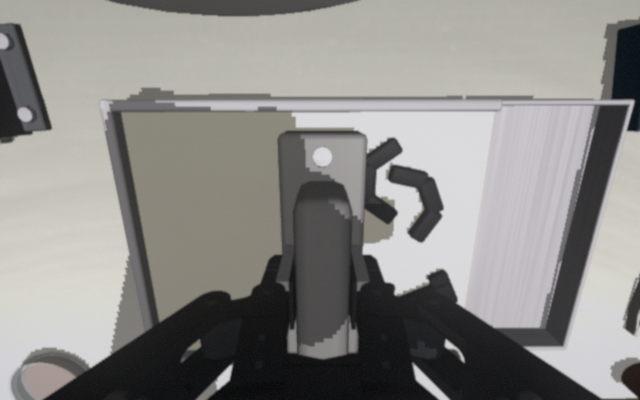

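move_arm(increments="0 0 -12 0 0 0 0; 0 -1 -12 0 0 0 0; 0 0 -12 0 0 0 0; 0 0 -12 0 0 0 0; 0 -1 -12 0 0 0 0; 0 0 -12 0 0 0 0; 0 0 -12 0 0 0 0; 0 0 -10 0 0 0 0")

```text
t: 9.45
eef_pos: [0.5065, -0.3568, 0.0611]
tool_rot: [-0.001, 1.0, -0.011, 0.001]
contact_force: [0.6, 4.4, 8.0]
gripper_width: 0.27
```

```bash
python3 - <<'E'
from h import *
p,d,o=snap('wrist','w6'); print(o['contact_force'])
E
```

```text
[0.56024873 4.4499227  8.00463569]
```

View pics/w6.png

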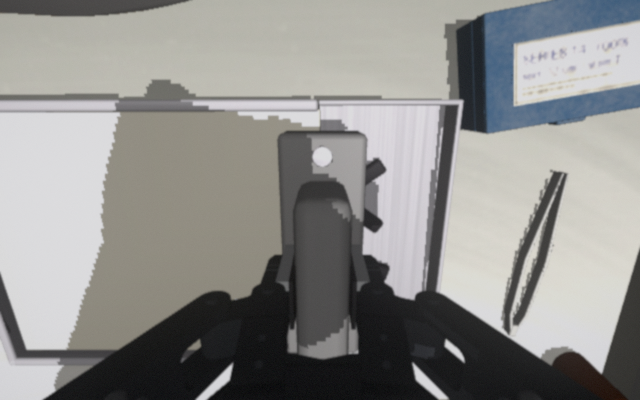

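move_arm(increments="0 0 -6 0 0 0 0; 0 0 -6 0.5 0 0 0; 0 0 -6 0.5 0 0 0; 0 0 -6 0 0 0 0; 0 0 0 0 0 0 0; 0 0 0 20 0 0 0; 0 0 0 50 0 0 0; 0 0 0 50 0 0 0")

```text
t: 10.5
eef_pos: [0.5048, -0.3815, 0.1832]
tool_rot: [-0.0, 1.0, -0.012, 0.0]
contact_force: [0.5, -0.0, -1.5]
gripper_width: 0.271
```

```bash
python3 - <<'E'
from h import *
p,d,o=snap('wrist','w7'); print(o['eef_pos'],o['contact_force'])
snap('top','t7')
E
```

```text
[ 0.5048188  -0.38149151  0.18321999] [ 0.53339566 -0.00184619 -1.47548311]
```

View pics/w7.png

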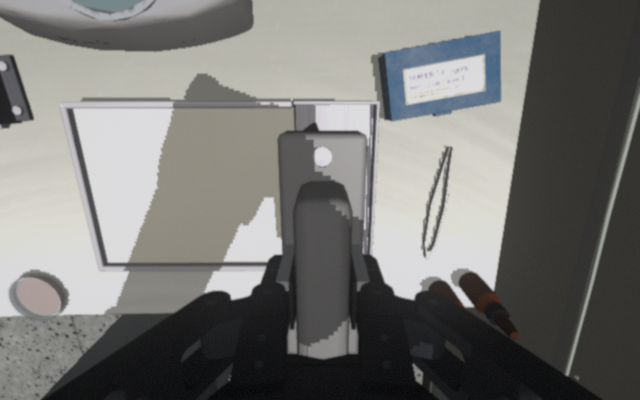

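View pics/t7.png

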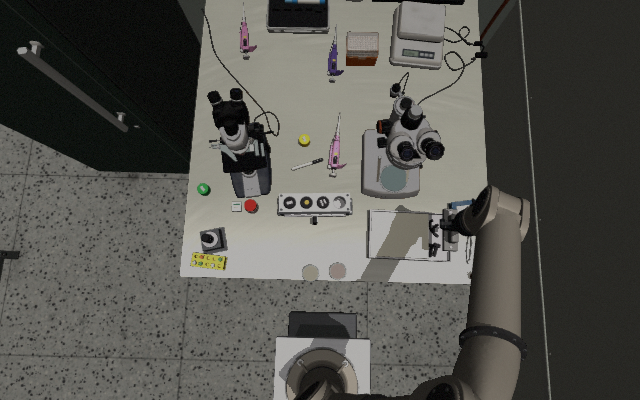

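move_arm(increments="0 -6 55 0 0 0 0; 0 -8 60 0 0 0 -0.015; 0 -8 60 0 0 0 -0.03; 0 -8 60 0 0 0 -0.03; 0 -8 60 0 0 0 -0.03; 0 -8 60 0 0 0 -0.03; 0 -8 60 0 0 0 -0.03; 0 -8 60 0 0 0 -0.015")

```text
t: 11.6
eef_pos: [0.4421, 0.0949, 0.1814]
tool_rot: [0.0, 0.995, -0.102, 0.001]
contact_force: [0.4, 0.4, -2.0]
gripper_width: 0.271
```

```bash
python3 - <<'E'
from h import *
p,d,o=snap('top','t8'); print(o['eef_pos'],o['tool_rot'])
W=cloud('top',d); chips(dict(p=p),W,250)
cv2.imwrite('pics/t8c.png',cv2.resize(p[190:280,360:460],None,fx=6,fy=6,interpolation=cv2.INTER_CUBIC)[:,:,::-1])
E
```

```text
[0.44212315 0.09491947 0.18143191] [ 1.87939251e-04  9.94766125e-01 -1.02176015e-01  6.19807517e-04]
79 [432. 228.] [ 0.032 -0.122] [ 0.005 -0.14 ] [ 0.063 -0.106] 0.0136
112 [433. 249.] [-0.042 -0.124] [-0.067 -0.148] [-0.02  -0.108] 0.0144
```

View pics/t8c.png

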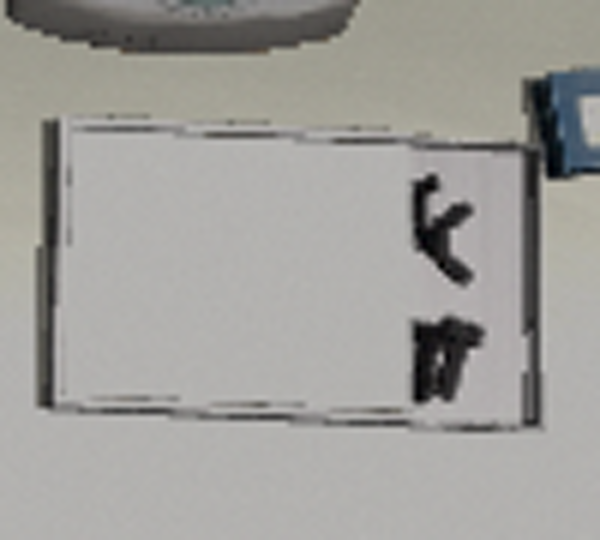

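move_arm(increments="0 -1 60 0 0 0 0; 0 -1 60 0 0 0 0; 0 0 6 -40 0 0 0; 0 0 0 -50 0 0 0; 0 0 0 -40 0 0 0; 0 0 0 -12 0 0 0; 0 0 0 -4 0 0 0; 0 0 0 0 0 0 0")

```text
t: 12.65
eef_pos: [0.4417, 0.2195, 0.036]
tool_rot: [-0.001, 0.995, -0.102, 0.001]
contact_force: [1.0, 0.1, -1.0]
gripper_width: 0.272
```

```bash
python3 - <<'E'
from h import *
Z=np.load('pics/t8.npz');W=cloud('top',Z['d']);Q=toplate(W);g=Z['p'].astype(int).sum(-1)
m=(g<250)&(abs(Q[...,0])<.075)&(Q[...,1]<-.09)&(Q[...,1]>-.17)
print(np.percentile(W[m][:,2],[5,50,90,99]))
E
```

```text
[0.00642155 0.01392826 0.02252627 0.02920709]
```

move_arm(increments="0 0 0 -3 0 0 0; 0 0 0 -1.5 0 0 0; 0 0 0 -1 0 0 0; 0 0 0 0 0 0 0; 1 0 0 0 0 0 0; 1 0 0 0 0 0 0; 1 0 0 0 0 0 0; 1 0 0 0 0 0 0")

```text
t: 13.65
eef_pos: [0.4408, 0.219, 0.0292]
tool_rot: [0.0, 0.995, -0.102, -0.0]
contact_force: [0.5, -0.4, 0.3]
gripper_width: 0.998
```

move_arm(increments="1 0 0 20 0 0 0; 1 0 0 50 0 0 0; 1 0 0 50 0 0 0; 1 0 10 50 0 0 0; 1 0 30 40 0 0 0; 1 -5 40 20 0 0 0; 1 -10 40 20 0 0 0; 1 -10 20 0 0 0 0")

```text
t: 14.65
eef_pos: [0.4153, 0.3621, 0.2811]
tool_rot: [-0.002, 0.995, -0.101, 0.001]
contact_force: [-0.3, 0.5, -0.6]
gripper_width: 0.996
```

```bash
python3 - <<'E'
from h import *
p,d,o=snap('wrist','w9'); print(o['t'],o['eef_pos'],o['tool_rot'],o['q'].round(2))
W=cloud('wrist',d,o['eef_pos'],o['tool_rot'])
f=lambda lo,hi:rect(W[sel(W,lo,hi)])
print('grip',f([.4,.3,.098],[.52,.46,.12]),np.percentile(W[sel(W,[.4,.3,.08],[.52,.46,.15])][:,2],95))
for lo,hi in((.046,.052),(.048,.056)):
  P=W[sel(W,[.42,.34,lo],[.52,.44,hi])]; print('collar',rect(P),cv2.minEnclosingCircle((P[:,:2]*1000).astype(np.float32)))
print('stand',f([.4,.3,.036],[.52,.46,.0485]))
print('scr',f([.36,.15,.012],[.52,.27,.075]))
E
```

```text
14.65 [0.41528352 0.36206452 0.28106044] [-1.58360791e-03  9.94895212e-01 -1.00897688e-01  8.15683128e-04] [-0.23  0.31 -0.73  1.76  0.22  1.16 -2.8 ]
grip (array([467.2, 393. ]), array([27. , 27.4]), 32.56) 0.10927937642296323
collar (array([466.9, 393.1]), array([64., 64.]), 13.41) ((466.6211242675781, 393.9775085449219), 43.77779006958008)
collar (array([469.7, 391.3]), array([64. , 59.6]), 18.02) ((469.16400146484375, 396.3984069824219), 39.269588470458984)
stand (array([447.7, 393.6]), array([106.2,  75.4]), 8.64)
scr (array([438.6, 220.4]), array([ 44.1, 128.5]), 78.36)
```

View pics/w9.png

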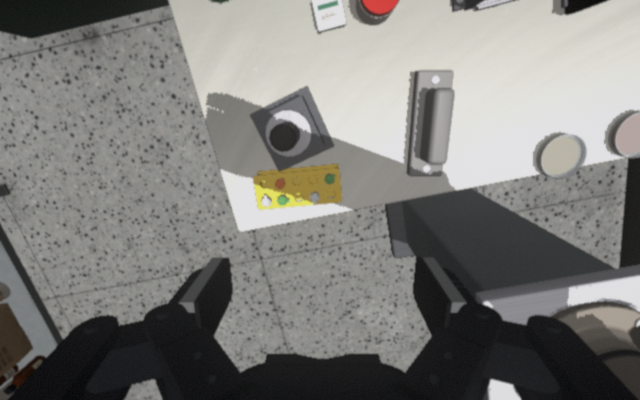

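move_arm(increments="1 13 8 0 0 0 0.1; 1 13 8 0 0 0 0.1; 1 13 8 -20 0 0 0.1; 1 13 7 -20 0 0 0.1; 1 0 0 -30 0 0 0; 1 0 0 -30 0 0 0; 1 0 0 0 0 0 0; 1 0 0 0 0 0 0", newtons=100)

```text
t: 15.7
eef_pos: [0.4682, 0.3902, 0.1803]
tool_rot: [-0.0, 0.995, 0.098, 0.0]
contact_force: [0.6, 0.4, 0.2]
gripper_width: 0.998
```

```bash
python3 - <<'E'
from h import *
p,d,o=snap('wrist','w10'); print(o['t'],o['eef_pos'],o['tool_rot'],o['q'].round(2))
W=cloud('wrist',d,o['eef_pos'],o['tool_rot'])
P=W[sel(W,[.4,.3,.098],[.52,.46,.12])];print('grip',rect(P),cv2.minEnclosingCircle((P[:,:2]*1000).astype(np.float32)))
E
```

```text
15.7 [0.46818776 0.39023549 0.1802666 ] [-2.82135696e-04  9.95224818e-01  9.76082018e-02  3.46474449e-04] [-0.26  0.52 -0.74  1.73  0.4   1.04 -2.51]
grip (array([467.9, 392.9]), array([27.8, 27.2]), 12.0) ((467.8532409667969, 393.02667236328125), 14.28671932220459)
```

View pics/w10.png

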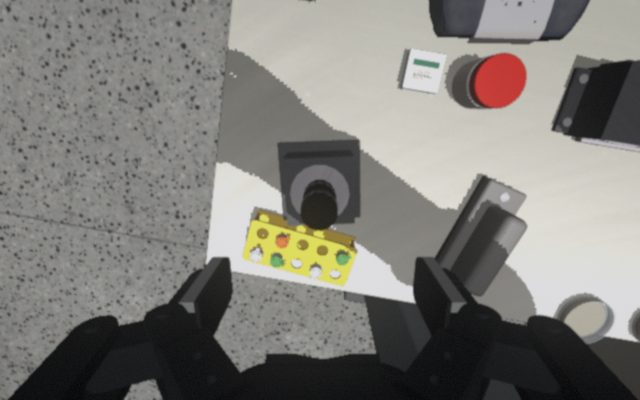

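move_arm(increments="1 0 2.5 -40 0 0 0; 1 0 0 -40 0 0 0; 1 0 0 -34 0 0 0; 1 0 0 0 0 0 0; 0 0 0 0 0 0 0; 0 0 0 0 0 0 0; 0 0 0 0 0 0 0; 0 0 0 0 0 0 0", newtons=110)

```text
t: 16.75
eef_pos: [0.4684, 0.3932, 0.0668]
tool_rot: [-0.001, 0.995, 0.098, 0.001]
contact_force: [1.1, -0.6, 6.8]
gripper_width: 0.306
```

```bash
python3 - <<'E'
from h import *
o=bot.get_obs(); print(o)
E
```

```text
{'t': 16.75, 'q': array([-0.32011911,  0.66010698, -0.65829439,  1.80476114,  0.52119383,
        0.85486402, -2.60324054]), 'joint_vel': array([-1.02829126e-03, -5.95816650e-05, -1.39977048e-06, -8.56019959e-04,
       -1.98415171e-03,  2.06265050e-03,  7.57809836e-04]), 'joint_torque': array([-9.68285208e-02, -5.48865581e+01, -9.38909054e+00, -1.92905456e+01,
        4.09945159e-02, -3.77573529e-01,  2.65389407e-02]), 'eef_pos': array([0.46844247, 0.39323896, 0.06677416]), 'tool_rot': array([-5.28617269e-04,  9.95221095e-01,  9.76410667e-02,  9.56227094e-04]), 'contact_force': array([ 1.13490562, -0.64383054,  6.77479984]), 'torque': array([-0.2801986 ,  0.07039446, -0.01328817]), 'gripper_width': 0.3058240567710963}
```

move_arm(increments="0 0 0 20 0 0 0; 0 0 0 40 0 0 0; 0 0 0 60 0 0 0; 0 6 -50 13 0 0 -0.03; 0 6 -55 0 0 0 -0.03; 0 6 -55 0 0 0 -0.03; 0 6 -55 0 0 0 -0.03; 0 6 -48 0 0 0 -0.03")

```text
t: 17.75
eef_pos: [0.4975, 0.1273, 0.1992]
tool_rot: [0.0, 1.0, 0.022, 0.0]
contact_force: [0.6, -0.9, -2.6]
gripper_width: 0.305
```

```bash
python3 - <<'E'
from h import *
p,d,o=snap('wrist','w11'); print(o['t'],o['eef_pos'],o['tool_rot'],o['q'].round(2),o['contact_force'])
E
```

```text
17.75 [0.49754603 0.12731568 0.19923387] [3.23288690e-04 9.99756225e-01 2.20750570e-02 2.78420166e-04] [ 0.22  0.33 -0.71  1.93  0.26  0.97 -2.14] [ 0.55914615 -0.90244688 -2.62057036]
```

View pics/w11.png

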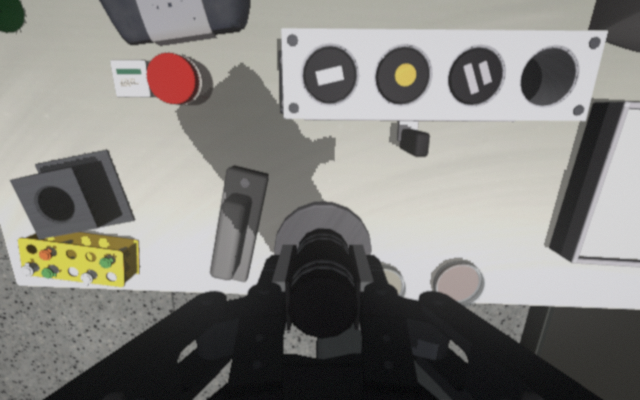

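```bash
python3 - <<'E'
from h import *
Z=np.load('pics/w11.npz'); W=cloud('wrist',Z['d'],Z['pos'],Z['rot']); p=Z['p']
f=lambda lo,hi:rect(W[sel(W,lo,hi)])
P=W[sel(W,[.54,-.12,.078],[.68,.2,.092])]; print('deck',rect(P),np.median(P[:,2]))
# discs on deck plane by ray intersection
c=vision.calibration('wrist');H=np.array(c['hand_eye']);w,x,y,z=Z['rot'];R=Ro.from_quat([x,y,z,w]).as_matrix()
def ray(u,v,zz):
    r=R@(H[:3,:3]@np.array([(u-c['cx'])/c['fx'],(v-c['cy'])/c['fy'],1])); o=R@H[:3,3]+Z['pos']; return o+r*(zz-o[2])/r[2]
g=p.astype(int).sum(-1)
roi=np.zeros_like(g,bool); roi[35:112,290:595]=1
m=((g<330)&roi).astype(np.uint8); m=cv2.morphologyEx(m,cv2.MORPH_CLOSE,np.ones((15,15)))
cs,_=cv2.findContours(m,0,2)
for q in cs:
  if cv2.contourArea(q)>600:
    e=cv2.fitEllipse(q); X=np.array([ray(a[0][0],a[0][1],.086) for a in q]); cc=cv2.minEnclosingCircle((X[:,:2]*1000).astype(np.float32))
    print(np.round(e[0],1),np.round(e[1],1),ray(*e[0],.086).round(4),np.round(cc[0],1),round(cc[1],1))
print('handle',f([.5,.0,.05],[.562,.08,.07]))
P=W[sel(W,[.4,.33,.040],[.54,.45,.051])]; print('stand',rect(P))
print('scr',f([.36,.15,.012],[.52,.27,.075]))
E
```

```text
deck (array([598.5,  42. ]), array([ 64.3, 241.3]), 2.13) 0.08598327545056952
[548.   76.3] [49.4 60.8] [ 0.6022 -0.0405  0.086 ] [600.2 -41.9] 22.4
[475.   75.6] [50.4 59.2] [0.6002 0.0153 0.086 ] [599.7  15.3] 20.5
[402.2  75.1] [51.8 57.6] [0.598  0.0709 0.086 ] [597.4  70.9] 20.5
[329.3  74.4] [52.7 56.3] [0.5961 0.1265 0.086 ] [595.  127.4] 21.4
handle (array([543.3,  40.7]), array([22.1, 14. ]), 1.94)
stand (array([449.3, 392.8]), array([106.5,  76.5]), 6.58)
scr (array([439.3, 219.8]), array([ 44.4, 129.8]), 78.36)
```

move_arm(increments="0 40 0 0 0 0 0; 0 40 -1 0 0 0 0; 0 18 0 0 0 0 0; 0 0 0 -20 0 0 0; 0 0 0 -20 0 0 0; 0 0 0 -5 0 0 0; 0 0 0 0 0 0 0; 0 0 0 0 0 0 0")

```text
t: 18.8
eef_pos: [0.596, 0.1288, 0.154]
tool_rot: [-0.0, 1.0, 0.023, 0.001]
contact_force: [-0.5, -0.2, -2.4]
gripper_width: 0.302
```

move_arm(increments="0 0 -2.5 -3 0 0 0; 0 0 0 -4 0 0 0; 0 0 0 -5 0 0 0; 0 0 0 -5 0 0 0; 0 0 0 -5 0 0 0; 0 0 0 -5 0 0 0; 0 0 0 -5 0 0 0; 0 0 0 -5 0 0 0")

```text
t: 19.8
eef_pos: [0.5964, 0.126, 0.1162]
tool_rot: [-0.0, 1.0, 0.023, 0.001]
contact_force: [2.3, -0.6, 2.5]
gripper_width: 0.305
```

move_arm(increments="0 0 0 -4 0 0 0; 0 0 0 -2 0 0 0; 0 0 0 -1.5 0 0 0; 0 0 0 -1 0 0 0; 0 0 0 -0.5 0 0 0; 0 0 0 0 0 0 0; 0 0 0 0 0 0 0; 0 0 0 0 0 0 0")

```text
t: 20.8
eef_pos: [0.5958, 0.126, 0.1074]
tool_rot: [0.0, 1.0, 0.023, 0.0]
contact_force: [0.4, -0.4, -2.5]
gripper_width: 0.303
```

move_arm(increments="0 0 0 -0.5 0 0 0; 0 0 0 -0.5 0 0 0; 0 0 0 -0.5 0 0 0; 0 0 0 -0.5 0 0 0; 0 0 0 -0.3 0 0 0; 0 0 0 0 0 0 0; 0 0 0 0 0 0 0; 0 0 0 0 0 0 0")

```text
t: 21.8
eef_pos: [0.5958, 0.1261, 0.1067]
tool_rot: [0.0, 1.0, 0.023, 0.0]
contact_force: [-5.7, -2.7, 13.5]
gripper_width: 0.307
```

move_arm(increments="0 0 0 10 0 0 0; 0 0 0 25 0 0 0; 0 0 0 25 0 0 0; 0 1 -28 0 0 0 0; 0 1 -28 0 0 0 0; 0 0 0 -5 0 0 0; 0 0 0 0 0 0 0; 0 0 0 0 0 0 0")

```text
t: 22.8
eef_pos: [0.5977, 0.0715, 0.1601]
tool_rot: [-0.0, 1.0, 0.024, 0.0]
contact_force: [-0.7, 0.5, -2.7]
gripper_width: 0.306
```

```bash
python3 - <<'E'
from h import *
p,d,o=snap('wrist','w12'); print(o['t'],o['eef_pos'])
E
```

```text
22.8 [0.59767508 0.07146238 0.16013423]
```

View pics/w12.png

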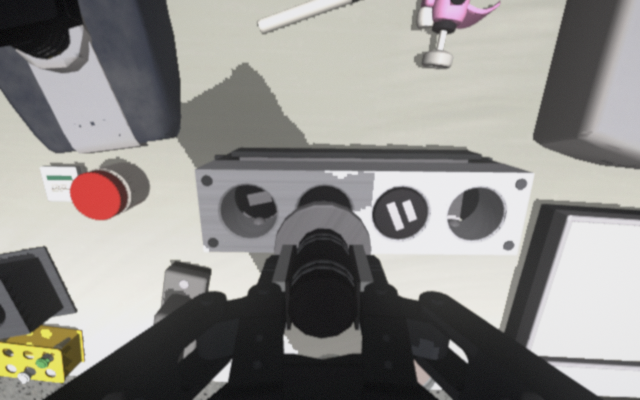

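move_arm(increments="0 0 -1 -8 0 0 0; 0 0 0 -4 0 0 0; 0 0 0 -5 0 0 0; 0 0 0 -6 0 0 0; 0 0 0 -6 0 0 0; 0 0 0 -6 0 0 0; 0 0 0 -6 0 0 0; 0 0 0 -6 0 0 0")

```text
t: 23.85
eef_pos: [0.5987, 0.0692, 0.1134]
tool_rot: [-0.0, 1.0, 0.023, 0.001]
contact_force: [0.2, -0.6, 0.6]
gripper_width: 0.302
```

move_arm(increments="0 0 0 -3 0 0 0; 0 0 0 -1.5 0 0 0; 0 0 0 -1 0 0 0; 0 0 0 -0.5 0 0 0; 0 0 0 -0.5 0 0 0; 0 0 0 -0.3 0 0 0; 0 0 0 0 0 0 0; 0 0 0 0 0 0 0")

```text
t: 24.85
eef_pos: [0.5977, 0.0691, 0.1068]
tool_rot: [0.0, 1.0, 0.023, 0.0]
contact_force: [-3.6, -0.8, 5.7]
gripper_width: 0.305
```

Collar down on bore 2. Next is bore 3, at (0.5995, 0.0143).

move_arm(increments="0 0 0 10 0 0 0; 0 0 0 25 0 0 0; 0 0 0 20 0 0 0; 0 1 -28 0 0 0 0; 0 1 -28 0 0 0 0; 0 0 0 0 0 0 0; 0 0 0 -7 0 0 0; 0 0 0 0 0 0 0")

```text
t: 25.85
eef_pos: [0.5992, 0.0142, 0.1536]
tool_rot: [-0.0, 1.0, 0.024, -0.001]
contact_force: [-0.0, -0.3, -2.1]
gripper_width: 0.303
```

```bash
python3 - <<'E'
from h import *
p,d,o=snap('wrist','w13'); print(o['t'],o['eef_pos'])
E
```

```text
25.85 [0.59922109 0.01423947 0.15363731]
```

View pics/w13.png

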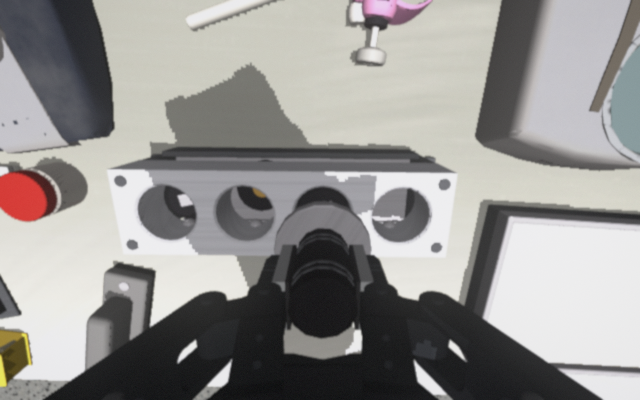

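Bores 1 and 2 are now deep and empty, with each mount's metal insert visible at the bottom.

move_arm(increments="0 0 0 -3 0 0 0; 0 0 0 -4 0 0 0; 0 0 0 -5 0 0 0; 0 0 0 -5 0 0 0; 0 0 0 -6 0 0 0; 0 0 0 -6 0 0 0; 0 0 0 -6 0 0 0; 0 0 0 -6 0 0 0")

```text
t: 26.9
eef_pos: [0.6006, 0.0132, 0.1137]
tool_rot: [0.0, 1.0, 0.023, 0.001]
contact_force: [0.0, -0.3, -2.7]
gripper_width: 0.301
```

move_arm(increments="0 0 0 -3 0 0 0; 0 0 0 -1 0 0 0; 0 0 0 -1 0 0 0; 0 0 0 -0.5 0 0 0; 0 0 0 -0.5 0 0 0; 0 0 0 -0.3 0 0 0; 0 0 0 0 0 0 0; 0 0 0 0 0 0 0")

```text
t: 27.9
eef_pos: [0.5998, 0.0131, 0.1069]
tool_rot: [0.0, 1.0, 0.023, 0.0]
contact_force: [-0.5, -0.3, -3.1]
gripper_width: 0.302
```

move_arm(increments="0 0 0 -0.5 0 0 0; 0 0 0 -0.5 0 0 0; 0 0 0 -0.3 0 0 0; 0 0 0 0 0 0 0; 0 0 0 0 0 0 0; 0 0 0 0 0 0 0; 0 0 0 0 0 0 0; 0 0 0 0 0 0 0")

```text
t: 28.9
eef_pos: [0.5998, 0.0131, 0.1068]
tool_rot: [0.0, 1.0, 0.023, 0.0]
contact_force: [-4.5, -1.6, 8.4]
gripper_width: 0.304
```

move_arm(increments="0 0 0 20 0 0 0; 0 0 0 40 0 0 0; 0 -10 20 30 0 0 0; 0 -20 50 0 0 0 0; 0 -20 50 0 0 0 0; 0 -20 50 0 0 0 0; 0 -18 50 0 0 0 0; 0 -18 50 0 0 0 0")

```text
t: 29.9
eef_pos: [0.4933, 0.2848, 0.1968]
tool_rot: [-0.0, 1.0, 0.023, 0.001]
contact_force: [0.7, 0.2, -3.8]
gripper_width: 0.301
```

```bash
python3 - <<'E'
from h import *
p,d,o=snap('wrist','w14'); print(o['t'],o['eef_pos'],o['q'].round(2),o['tool_rot'])
p,d,o=snap('scene','s14')
cv2.imwrite('pics/s14c.png',cv2.resize(p[90:390,270:430],None,fx=2,fy=2,interpolation=cv2.INTER_CUBIC)[:,:,::-1])
E
```

```text
29.9 [0.4933478  0.28476173 0.19681263] [-0.07  0.43 -0.73  1.81  0.34  1.02 -2.45] [-2.97119408e-04  9.99739108e-01  2.28279789e-02  7.14470365e-04]
```

View pics/w14.png

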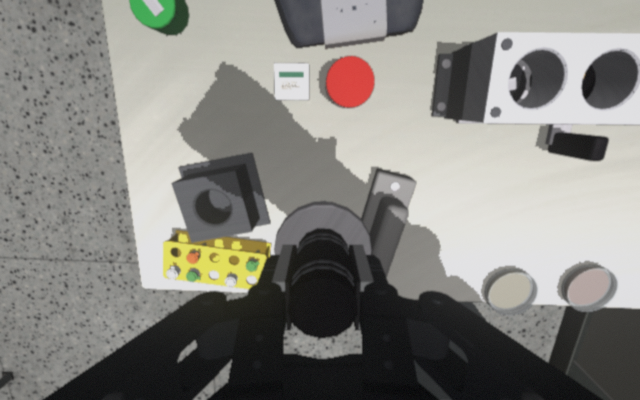

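View pics/s14c.png

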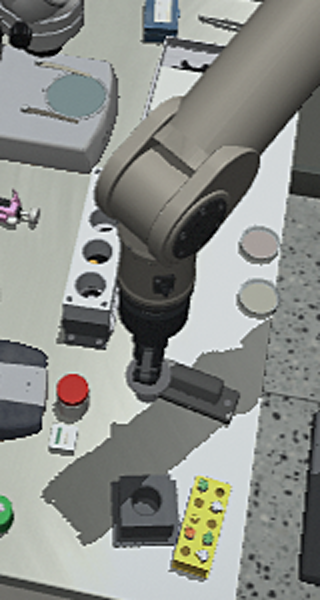

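```bash
python3 - <<'E'
from h import *
Z=np.load('pics/w14.npz'); W=cloud('wrist',Z['d'],Z['pos'],Z['rot']); p=Z['p']
m=sel(W,[.4,.33,.042],[.53,.46,.052]); m[225:,:]|=False
m&=~((p[...,0].astype(int)-p[...,2])>40)
n,l,st,c=cv2.connectedComponentsWithStats(m.astype(np.uint8)); i=1+st[1:,4].argmax(); print(st[i],rect(W[l==i]),np.median(W[l==i][:,2]))
g=p.astype(int).sum(-1)
print(g[180:235:4,185:245:5])
E
```

```text
[ 172  170   81   73 3140] (array([467.2, 393.1]), array([64.2, 65. ]), 13.35) 0.04625339017642005
[[257 300 319 315 320 215 194 190 186 189 191 111]
 [324 319 317 320 313 314 276 200 192 191 188 111]
 [321 322 320 320 309 294 300 305 193 184 188 143]
 [324 324 323 252 157 296 307 287 293 242 192 176]
 [320 321 282 149 139 303 311 307 282 316 266 234]
 [320 322 231 154 149 241 312 313 307 282 314 319]
 [326 324 198 146 144 154 307 306 311 236 315 316]
 [321 323 214 147 144 148 164 220 213 197 309 317]
 [325 326 250 149 145 145 141 140 150 180 313 313]
 [319 322 302 163 144 146 143 138 132 244 317 313]
 [350 321 318 275 161 145 142 143 187 305 312 315]
 [502 323 318 316 282 246 215 242 299 309 312 318]
 [535 315 320 313 314 315 314 317 319 319 321 321]
 [341 318 319 325 327 327 322 318 321 316 313 341]]
```

move_arm(increments="0 -6 27 0 0 0 0.04; 0 -6 27 0 0 0 0.04; 0 -7 27 0 0 0 0.04; 0 -6 27 -10 0 0 0.03; 0 0 0 -30 0 0 0; 0 0 0 -25 0 0 0; 0 0 0 0 0 0 0; 0 0 0 0 0 0 0")

```text
t: 31.0
eef_pos: [0.4694, 0.3916, 0.1321]
tool_rot: [-0.001, 0.995, 0.098, 0.001]
contact_force: [0.8, 0.6, -1.6]
gripper_width: 0.303
```

```bash
python3 - <<'E'
from h import *
p,d,o=snap('wrist','w15'); print(o['t'],o['eef_pos'],o['q'].round(2),o['tool_rot'])
E
```

```text
31.0 [0.46938606 0.39164462 0.13210219] [-0.27  0.58 -0.72  1.77  0.46  0.96 -2.55] [-6.34510469e-04  9.95224114e-01  9.76119634e-02  6.81931522e-04]
```

View pics/w15.png

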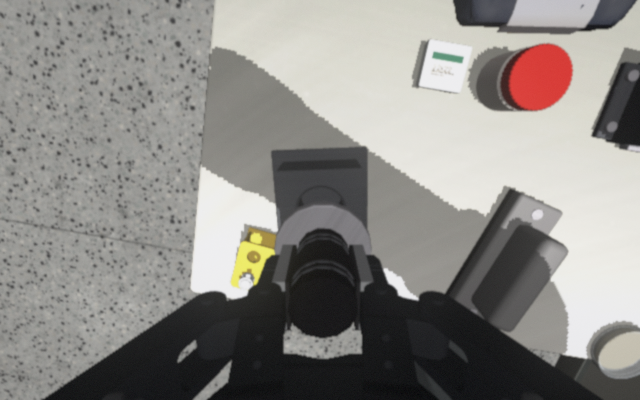

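Aligned. I'll shift (-1.5, +1.7) and lower slowly to TCP z ≈ 0.067.

move_arm(increments="0 -1.5 1.5 0 0 0 0; 0 0 0 -10 0 0 0; 0 0 0 -10 0 0 0; 0 0 0 -10 0 0 0; 0 0 0 -10 0 0 0; 0 0 0 -10 0 0 0; 0 0 0 -5 0 0 0; 0 0 0 0 0 0 0")

```text
t: 32.05
eef_pos: [0.4671, 0.3924, 0.0752]
tool_rot: [0.0, 0.995, 0.098, -0.0]
contact_force: [-0.5, -0.0, -2.8]
gripper_width: 0.3
```

move_arm(increments="0 0 0 -4 0 0 0; 0 0 0 -3 0 0 0; 0 0 0 -1.5 0 0 0; 0 0 0 0 0 0 0; 1 0 0 0 0 0 0; 1 0 0 0 0 0 0; 1 0 0 0 0 0 0; 1 0 0 0 0 0 0")

```text
t: 33.05
eef_pos: [0.4674, 0.3926, 0.0673]
tool_rot: [-0.0, 0.995, 0.098, 0.0]
contact_force: [0.3, 0.3, -0.4]
gripper_width: 0.999
```

move_arm(increments="1 0 0 20 0 0 0; 1 0 0 40 0 0 0; 1 0 0 50 0 0 0; 1 0 0 60 0 0 -0.02; 1 0 -40 20 0 0 -0.03; 1 0 -55 0 0 0 -0.03; 1 0 -55 0 0 0 -0.03; 1 0 -55 0 0 0 -0.03")

```text
t: 34.05
eef_pos: [0.4671, 0.1862, 0.2585]
tool_rot: [-0.0, 1.0, 0.028, 0.001]
contact_force: [0.9, 0.2, -0.1]
gripper_width: 1.002
```

```bash
python3 - <<'E'
from h import *
p,d,o=snap('wrist','w16'); print(o['t'],o['eef_pos'],o['tool_rot'])
W=cloud('wrist',d,o['eef_pos'],o['tool_rot'])
P=W[sel(W,[.4,.3,.098],[.54,.46,.12])];print('grip',rect(P),np.percentile(P[:,2],90))
E
```

```text
34.05 [0.4670789  0.18624166 0.25853833] [-7.84749024e-05  9.99615518e-01  2.77126844e-02  9.04156579e-04]
grip (array([466.3, 391.6]), array([27.6, 28.2]), 16.94) 0.10890515176708984
```

View pics/w16.png

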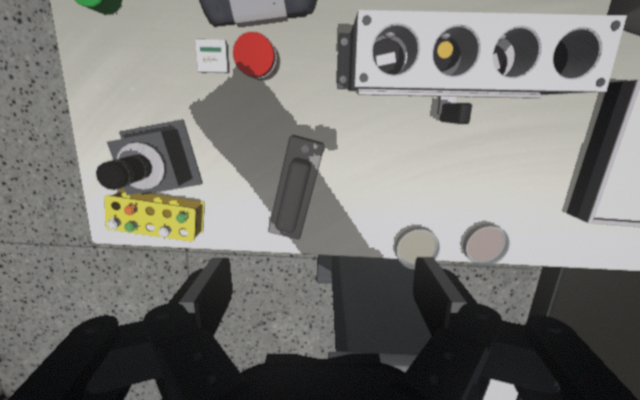

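move_arm(increments="1 20 -48 0 0 0 -0.01; 1 26 -48 0 0 0 -0.01; 1 26 -48 0 0 0 0; 1 4 -2 -40 0 0 0; 1 0 0 -50 0 0 0; 1 0 0 -40 0 0 0; 1 0 0 -10 0 0 0; 1 0 0 0 0 0 0", newtons=60)

```text
t: 35.1
eef_pos: [0.5438, 0.0421, 0.1181]
tool_rot: [-0.0, 1.0, 0.018, 0.0]
contact_force: [-0.1, 0.7, 0.2]
gripper_width: 1.002
```

```bash
python3 - <<'E'
from h import *
p,d,o=snap('wrist','w17'); print(o['t'],o['eef_pos'],o['tool_rot'])
E
```

```text
35.1 [0.54379187 0.04208348 0.11812915] [-1.42420538e-04  9.99835742e-01  1.81197069e-02  3.80366758e-04]
```

View pics/w17.png

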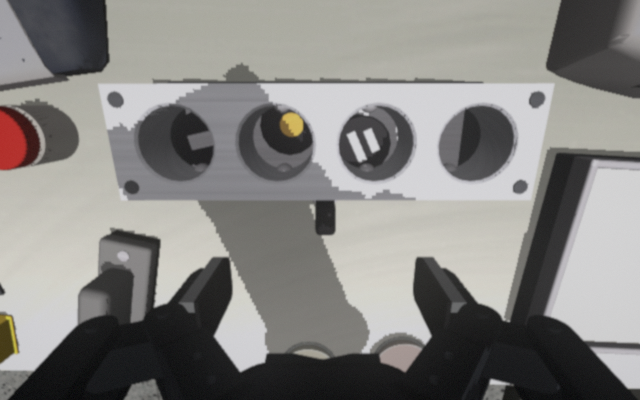

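move_arm(increments="1 -1 -1 -30 0 0 0; 1 0 0 -30 0 0 0; 1 0 0 -20 0 0 0; 1 0 0 -5 0 0 0; 0 0 0 0 0 0 0; 0 0 0 0 0 0 0; 0 0 0 0 0 0 0; 0 0 0 0 0 0 0")

```text
t: 36.15
eef_pos: [0.5426, 0.0402, 0.0326]
tool_rot: [0.0, 1.0, 0.018, 0.0]
contact_force: [-4.1, -1.9, 20.5]
gripper_width: 0.151
```

move_arm(increments="0 -6 0 0 0 0 0; 0 -12 0 0 0 0 0; 0 -15 -1 0 0 0 0; 0 -18 -1 0 0 0 0; 0 -18 -1 0 0 0 0; 0 -18 -1 0 0 0 0; 0 -12 0 0 0 0 0; 0 -6 0 0 0 0 0")

```text
t: 37.15
eef_pos: [0.4375, 0.0365, 0.0327]
tool_rot: [-0.0, 1.0, 0.018, 0.001]
contact_force: [18.2, -5.7, -16.4]
gripper_width: 0.155
```

move_arm(increments="0 1 0 0 0 0 0; 1 0 0 0 0 0 0; 1 0 0 0 0 0 0; 1 0 0 0 0 0 0; 1 0 0 20 0 0 0; 1 0 0 40 0 0 0; 1 0 0 60 0 0 0; 1 -10 0 60 0 0 0")

```text
t: 38.15
eef_pos: [0.428, 0.0368, 0.2136]
tool_rot: [-0.001, 1.0, 0.018, -0.0]
contact_force: [0.6, -0.6, 0.2]
gripper_width: 1.0
```

```bash
python3 - <<'E'
from h import *
p,d,o=snap('wrist','w18'); print(o['t'],o['eef_pos'],o['tool_rot'],o['contact_force'])
W=cloud('wrist',d,o['eef_pos'],o['tool_rot'])
m=sel(W,[.44,-.1,.036],[.562,.18,.05])
n,l,st,c=cv2.connectedComponentsWithStats(m.astype(np.uint8))
for i in range(1,n):
  if st[i,4]>200:
    P=W[l==i]; cc=cv2.minEnclosingCircle((P[:,:2]*1000).astype(np.float32)); print(st[i,4],c[i].round(),rect(P),np.round(cc[0],1),round(cc[1],1),np.median(P[:,2]))
E
```

```text
38.15 [0.42798895 0.03680507 0.21358126] [-5.22133439e-04  9.99838153e-01  1.79784607e-02 -4.12182059e-04] [ 0.63372175 -0.60169899  0.16955829]
1361 [298. 108.] (array([500. ,  63.5]), array([39. , 38.9]), 1.72) [499.9  63.6] 19.8 0.04221432542904377
1356 [238. 118.] (array([488.5, 122.6]), array([37.8, 39.6]), 2.21) [488.5 122.5] 20.0 0.042172674526535364
1312 [350. 121.] (array([489.2,  12.9]), array([38.9, 39.1]), 63.33) [489.3  12.6] 19.9 0.042217502706308155
```

View pics/w18.png

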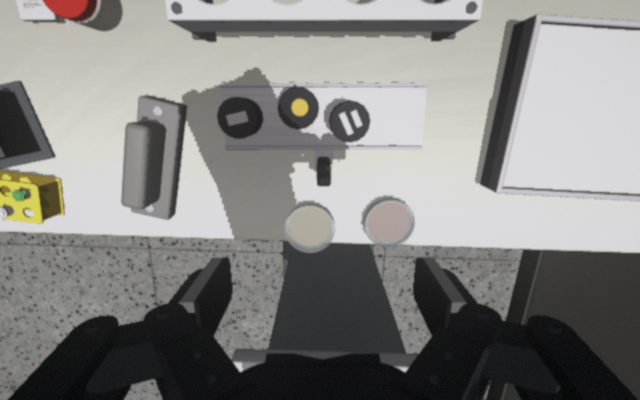

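move_arm(increments="0.7 8 -3 -5 0 0 0.18; 0.7 8 -3 -5 0 0 0.18; 0.7 8 -3 -5 0 0 0.18; 0.7 8 -3 -5 0 0 0.18; 0.7 8 -3 -5 0 0 0.18; 0.7 8 -3 -5 0 0 0.18; 0.7 8 -3 -5 0 0 0.18; 0.7 5 -3 -5 0 0 0.18", newtons=40)

```text
t: 39.2
eef_pos: [0.4892, 0.0126, 0.1716]
tool_rot: [-0.0, 0.738, 0.675, -0.0]
contact_force: [-1.1, -0.2, -0.5]
gripper_width: 0.701
```

move_arm(increments="0.7 0 0 -10 0 0 0.13; 0.7 0 0 -15 0 0 0; 0.7 0 0 -15 0 0 0; 0.7 0 0 -10 0 0 0; 0.7 0 0 0 0 0 0; 0.7 0 0 0 0 0 0; 0.7 0 0 0 0 0 0; 0.7 0 0 0 0 0 0")

```text
t: 40.2
eef_pos: [0.4895, 0.0126, 0.1224]
tool_rot: [0.0, 0.695, 0.719, 0.0]
contact_force: [-0.4, 0.4, 0.4]
gripper_width: 0.699
```

```bash
cat >> h.py <<'E'
def mounts(o,W,lo=[.44,-.1,.036],hi=[.562,.18,.05],k=200):
    m=sel(W,lo,hi); n,l,st,c=cv2.connectedComponentsWithStats(m.astype(np.uint8))
    for i in range(1,n):
      if st[i,4]>k:
        P=W[l==i]; cc=cv2.minEnclosingCircle((P[:,:2]*1000).astype(np.float32)); print(st[i,4],c[i].round(),rect(P),np.round(cc[0],1),round(cc[1],1),np.median(P[:,2]).round(4))
E
python3 - <<'E'
from h import *
p,d,o=snap('wrist','w19'); print(o['t'],o['eef_pos'],o['tool_rot'],o['q'].round(2),o['gripper_width'])
W=cloud('wrist',d,o['eef_pos'],o['tool_rot']); mounts(o,W)
E
```

```text
40.2 [0.48950427 0.01256105 0.12244707] [2.80396024e-04 6.94690751e-01 7.19308446e-01 2.03329420e-04] [ 0.58  0.47 -0.9   2.05  0.49  0.85 -0.56] 0.6991293753098352
3162 [327.  50.] (array([489.2, 122.7]), array([38.8, 39.5]), 2.97) [489.2 122.5] 19.9 0.0422
2461 [340. 142.] (array([500.7,  63.6]), array([39. , 39.2]), 58.71) [500.6  63.5] 19.9 0.0421
2091 [322. 209.] (array([489.8,  12.9]), array([38.9, 39.4]), 16.63) [489.6  12.6] 20.1 0.0422
```

View pics/w19.png

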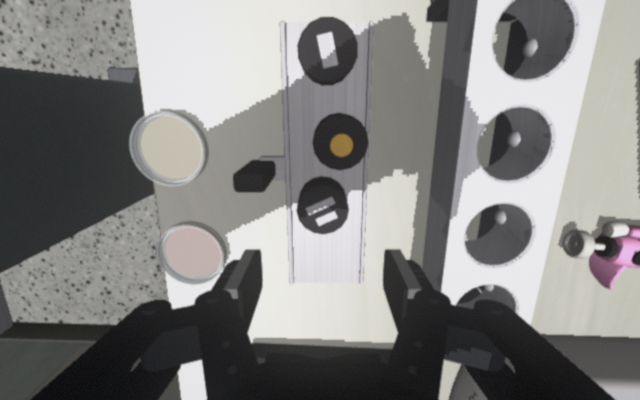

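move_arm(increments="0.7 0 0 -35 0 0 0; 0.7 0 0 -35 0 0 0; 0.7 0 0 -25 0 0 0; 0.7 0 0 -12 0 0 0; 0.7 0 0 0 0 0 0; 0 0 0 0 0 0 0; 0 0 0 0 0 0 0; 0 0 0 0 0 0 0")

```text
t: 41.25
eef_pos: [0.4903, 0.0127, 0.0163]
tool_rot: [0.001, 0.695, 0.719, 0.001]
contact_force: [-0.8, 0.1, 7.5]
gripper_width: 0.454
```

move_arm(increments="0 0 0 10 0 0 0; 0 0 0 20 0 0 0; 0 0 0 30 0 0 0; 0 0 0 30 0 0 0; 0 4 -50 0 0 0 -0.02; 0 4 -60 0 0 0 -0.02; 0 4 -60 0 0 0 0; 0 0 -30 0 0 0 0")

```text
t: 42.25
eef_pos: [0.5007, -0.1917, 0.1055]
tool_rot: [0.0, 0.711, 0.704, -0.0]
contact_force: [0.7, 1.0, -0.9]
gripper_width: 0.449
```

```bash
python3 - <<'E'
from h import *
p,d,o=snap('wrist','w20'); print(o['t'],o['eef_pos'],o['tool_rot'],o['q'].round(2),o['gripper_width'])
E
```

```text
42.25 [ 0.50070736 -0.19172115  0.10553521] [ 4.22506855e-04  7.10565994e-01  7.03630285e-01 -4.61139818e-04] [ 0.89  0.54 -0.82  1.96  0.52  0.87 -0.22] 0.4489125038048311
```

View pics/w20.png

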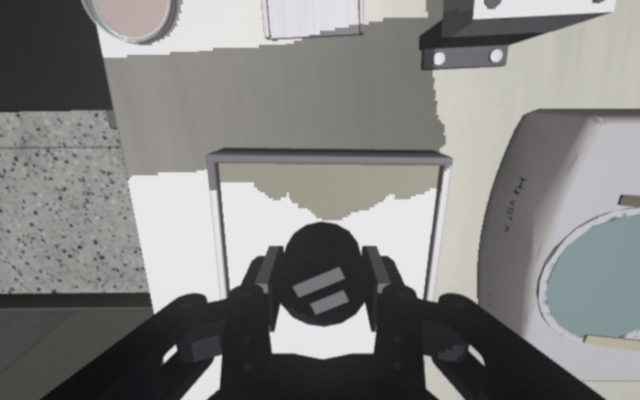

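move_arm(increments="0 0 -50 0 0 0 0; 0 1 -50 0 0 0 0; 0 0 -22 -10 0 0 0; 0 0 0 -30 0 0 0; 0 0 0 -18 0 0 0; 0 0 0 -5 0 0 0; 0 0 0 0 0 0 0; 0 0 0 0 0 0 0")

```text
t: 43.3
eef_pos: [0.503, -0.3093, 0.0431]
tool_rot: [0.001, 0.709, 0.706, 0.0]
contact_force: [-0.5, 0.1, -0.2]
gripper_width: 0.454
```

move_arm(increments="0 0 0 -2 0 0 0; 0 0 0 -1.5 0 0 0; 0 0 0 -1 0 0 0; 0 0 0 0 0 0 0; 0 0 0 0 0 0 0; 0.7 0 0 0 0 0 0; 0.7 0 0 0 0 0 0; 0.7 0 0 0 0 0 0")

```text
t: 44.3
eef_pos: [0.5023, -0.3094, 0.0375]
tool_rot: [-0.0, 0.709, 0.705, 0.0]
contact_force: [0.6, 0.7, 0.4]
gripper_width: 0.701
```

move_arm(increments="0.7 0 0 15 0 0 0; 0.7 0 0 30 0 0 0; 0.7 0 5 40 0 0 0; 0.7 0 60 10 0 0 0.01; 0.7 0 60 0 0 0 0.01; 0.7 0 60 0 0 0 0.01; 0.7 0 60 0 0 0 0; 0.7 0 60 0 0 0 0")

```text
t: 45.3
eef_pos: [0.5024, -0.0026, 0.1338]
tool_rot: [0.001, 0.698, 0.716, 0.0]
contact_force: [0.7, -0.8, -0.8]
gripper_width: 0.7
```

```bash
python3 - <<'E'
from h import *
p,d,o=snap('wrist','w21'); print(o['t'],o['eef_pos'],o['tool_rot'],o['q'].round(2),o['gripper_width'])
W=cloud('wrist',d,o['eef_pos'],o['tool_rot']); mounts(o,W)
p,d,o=snap('top','t21'); W=cloud('top',d); mounts(o,W,[.42,-.4,.055],[.58,-.16,.075],20)
cv2.imwrite('pics/t21c.png',cv2.resize(p[170:290,260:460],None,fx=4,fy=4,interpolation=cv2.INTER_CUBIC)[:,:,::-1])
E
```

```text
45.3 [ 0.50244316 -0.002573    0.13376735] [7.23482233e-04 6.98265528e-01 7.15838367e-01 4.01773818e-04] [ 0.61  0.47 -0.9   2.01  0.48  0.89 -0.53] 0.7003007248099763
2963 [307.  29.] (array([489.4, 121.1]), array([39.2, 36.5]), 2.33) [489.4 122.5] 20.0 0.0422
2377 [322. 119.] (array([500.9,  63.6]), array([39.1, 39.1]), 60.33) [500.9  63.4] 19.9 0.0422
110 [417. 234.] (array([ 503.6, -310.6]), array([34.5, 41. ]), 3.6) [ 504.1 -310.6] 20.5 0.0638
```

View pics/t21c.png

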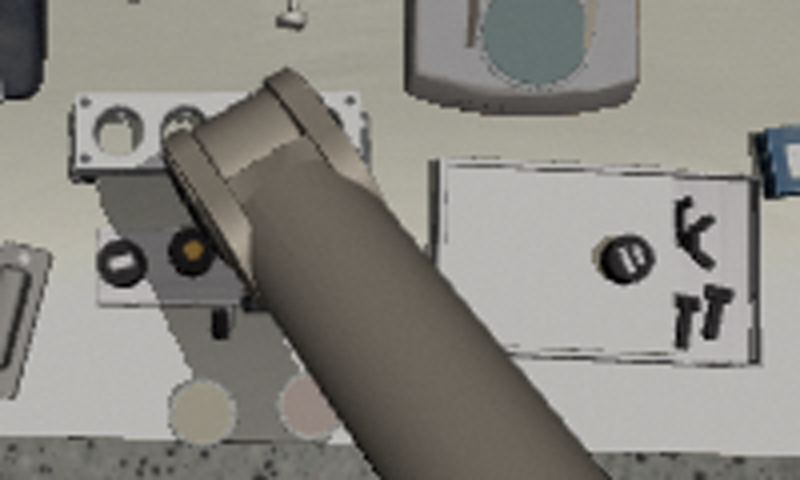

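move_arm(increments="0.7 -1 40 0 0 0 0; 0.7 0 26 -10 0 0 0; 0.7 0 0 -35 0 0 0; 0.7 0 0 -35 0 0 0; 0.7 0 0 0 0 0 0; 0.7 0 0 0 0 0 0; 0.7 0 0 0 0 0 0; 0.7 0 0 0 0 0 0")

```text
t: 46.4
eef_pos: [0.502, 0.0615, 0.0536]
tool_rot: [0.001, 0.698, 0.716, 0.001]
contact_force: [-0.8, 0.2, -0.3]
gripper_width: 0.699
```

move_arm(increments="0.7 -1 2 -12 0 0 0; 0.7 0 0 -14 0 0 0; 0.7 0 0 -12 0 0 0; 0.7 0 0 0 0 0 0; 0 0 0 0 0 0 0; 0 0 0 0 0 0 0; 0 0 0 0 0 0 0; 0 0 0 0 0 0 0")

```text
t: 47.4
eef_pos: [0.5006, 0.0636, 0.0149]
tool_rot: [0.0, 0.698, 0.716, 0.0]
contact_force: [-0.1, 0.3, 1.4]
gripper_width: 0.455
```

move_arm(increments="0 0 0 10 0 0 0; 0 0 0 25 0 0 0; 0 0 0 35 0 0 0; 0 0 -50 25 0 0 -0.02; 0 0 -60 0 0 0 -0.01; 0 0 -60 0 0 0 0; 0 0 -60 0 0 0 0; 0 0 -60 0 0 0 0")

```text
t: 48.4
eef_pos: [0.4999, -0.2284, 0.1103]
tool_rot: [0.0, 0.709, 0.705, 0.0]
contact_force: [1.6, 1.1, -0.7]
gripper_width: 0.451
```

move_arm(increments="0 2 -20 0 0 0 0; 0 0 0 -20 0 0 0; 0 0 0 -30 0 0 0; 0 0 0 -13 0 0 0; 0 0 0 -4 0 0 0; 0 0 0 0 0 0 0; 0 0 0 0 0 0 0; 0 0 0 0 0 0 0")

```text
t: 49.4
eef_pos: [0.5027, -0.2466, 0.0433]
tool_rot: [0.001, 0.709, 0.705, 0.0]
contact_force: [-0.1, 0.2, -0.5]
gripper_width: 0.452
```

move_arm(increments="0 0 -3 -2 0 0 0; 0 0 0 -2 0 0 0; 0 0 0 -1.5 0 0 0; 0 0 0 -1 0 0 0; 0 0 0 0 0 0 0; 0.7 0 0 0 0 0 0; 0.7 0 0 0 0 0 0; 0.7 0 0 0 0 0 0")

```text
t: 50.4
eef_pos: [0.5022, -0.2494, 0.036]
tool_rot: [-0.0, 0.709, 0.705, 0.0]
contact_force: [0.1, -0.2, -0.3]
gripper_width: 0.699
```

move_arm(increments="0.7 0 0 15 0 0 0; 0.7 0 0 30 0 0 0; 0.7 -2 5 40 0 0 0; 0.7 -2 60 10 0 0 0.01; 0.7 -2 60 0 0 0 0.01; 0.7 -2 60 0 0 0 0.01; 0.7 -2 60 0 0 0 0; 0.7 -2 60 0 0 0 0")

```text
t: 51.4
eef_pos: [0.4904, 0.0574, 0.1322]
tool_rot: [0.001, 0.698, 0.716, 0.0]
contact_force: [0.3, 0.3, -0.4]
gripper_width: 0.699
```

```bash
python3 - <<'E'
from h import *
p,d,o=snap('wrist','w22'); print(o['t'],o['eef_pos'],o['tool_rot'])
W=cloud('wrist',d,o['eef_pos'],o['tool_rot']); mounts(o,W)
p,d,o=snap('top','t22'); W=cloud('top',d); mounts(o,W,[.42,-.4,.055],[.58,-.16,.075],20)
E
```

```text
51.4 [0.49036264 0.05743073 0.13224979] [6.59571513e-04 6.98278490e-01 7.15825758e-01 4.47177696e-04]
2389 [323. 120.] (array([489.5, 122.5]), array([38.8, 39.1]), 48.94) [489.6 122.6] 19.9 0.0422
115 [399. 234.] (array([ 503.6, -250.3]), array([38. , 38.4]), 1.16) [ 503.2 -249.6] 20.0 0.0639
112 [417. 234.] (array([ 503.6, -310.2]), array([34.5, 39.3]), 0.57) [ 503.7 -310. ] 20.0 0.0634
```

Mount 1 is at (0.4895, 0.1225).

move_arm(increments="0.7 0 40 0 0 0 0; 0.7 0 25 -10 0 0 0; 0.7 0 0 -35 0 0 0; 0.7 0 0 -35 0 0 0; 0.7 0 0 0 0 0 0; 0.7 0 0 0 0 0 0; 0.7 0 0 0 0 0 0; 0.7 0 0 0 0 0 0")

```text
t: 52.5
eef_pos: [0.491, 0.1206, 0.0521]
tool_rot: [0.001, 0.698, 0.716, 0.001]
contact_force: [1.2, -0.0, 0.0]
gripper_width: 0.696
```

move_arm(increments="0.7 -1 2 -12 0 0 0; 0.7 0 0 -14 0 0 0; 0.7 0 0 -10 0 0 0; 0.7 0 0 0 0 0 0; 0 0 0 0 0 0 0; 0 0 0 0 0 0 0; 0 0 0 0 0 0 0; 0 0 0 0 0 0 0")

```text
t: 53.5
eef_pos: [0.4895, 0.1226, 0.0154]
tool_rot: [0.0, 0.698, 0.716, 0.0]
contact_force: [0.4, -0.3, 2.0]
gripper_width: 0.452
```

move_arm(increments="0 0 0 10 0 0 0; 0 0 0 25 0 0 0; 0 0 0 35 0 0 0; 0 4 -50 25 0 0 -0.02; 0 4 -60 0 0 0 -0.01; 0 4 -60 0 0 0 0; 0 2 -60 0 0 0 0; 0 0 -60 0 0 0 0")

```text
t: 54.5
eef_pos: [0.5032, -0.1694, 0.1108]
tool_rot: [0.0, 0.709, 0.705, 0.0]
contact_force: [1.3, 0.6, -1.7]
gripper_width: 0.451
```

move_arm(increments="0 1 -23 0 0 0 0; 0 0 0 -20 0 0 0; 0 0 0 -30 0 0 0; 0 0 0 -13 0 0 0; 0 0 0 -4 0 0 0; 0 0 0 0 0 0 0; 0 0 0 0 0 0 0; 0 0 0 0 0 0 0")

```text
t: 55.5
eef_pos: [0.5047, -0.1906, 0.0437]
tool_rot: [0.001, 0.709, 0.705, 0.0]
contact_force: [-0.1, 0.2, -0.4]
gripper_width: 0.45
```

move_arm(increments="0 0 -3 -2 0 0 0; 0 0 0 -2 0 0 0; 0 0 0 -1.5 0 0 0; 0 0 0 -1 0 0 0; 0 0 0 0 0 0 0; 0.7 0 0 0 0 0 0; 0.7 0 0 0 0 0 0; 0.7 0 0 0 0 0 0")

```text
t: 56.5
eef_pos: [0.5043, -0.1933, 0.0365]
tool_rot: [-0.0, 0.709, 0.705, 0.0]
contact_force: [0.0, 0.3, 0.3]
gripper_width: 0.704
```

```bash
python3 - <<'E'
from h import *
o=bot.get_obs(); print(o['eef_pos'],o['contact_force'],o['q'].round(2))
E
```

```text
[ 0.50425236 -0.1933422   0.03646624] [0.02185426 0.33596481 0.26274028] [ 0.83  0.65 -0.75  1.98  0.64  0.76 -0.31]
```

move_arm(increments="0.7 0 0 15 0 0 0; 0.7 0 0 30 0 0 0; 0.7 0 0 45 0 0 0; 0.7 -10 40 20 0 0 -0.17; 0.7 -14 50 0 0 0 -0.17; 1 -14 50 0 0 0 -0.17; 1 -14 50 0 0 0 -0.17; 1 -14 40 0 0 0 -0.17")

```text
t: 57.5
eef_pos: [0.4379, 0.0388, 0.1477]
tool_rot: [0.0, 0.937, 0.348, 0.001]
contact_force: [0.7, -0.0, -0.2]
gripper_width: 1.002
```

move_arm(increments="1 0 0 0 0 0 -0.17; 1 0 0 0 0 0 -0.17; 1 0 0 0 0 0 -0.17; 1 0 0 0 0 0 -0.17; 1 0 0 0 0 0 0; 1 0 0 0 0 0 0; 1 0 0 0 0 0 0; 1 0 0 0 0 0 0", newtons=60)

```text
t: 58.5
eef_pos: [0.4382, 0.0365, 0.1466]
tool_rot: [-0.0, 1.0, 0.018, -0.0]
contact_force: [-0.4, -0.0, -0.2]
gripper_width: 0.999
```

```bash
python3 - <<'E'
from h import *
p,d,o=snap('wrist','w23'); print(o['t'],o['eef_pos'],o['tool_rot'],o['q'].round(2))
W=cloud('wrist',d,o['eef_pos'],o['tool_rot'])
P=W[sel(W,[.41,0,.05],[.47,.08,.068])];print('handle',rect(P))
p,d,o=snap('top','t23'); W=cloud('top',d); mounts(o,W,[.42,-.4,.055],[.58,-.16,.075],20)
E
```

```text
58.5 [0.43823242 0.03650037 0.14660969] [-3.50875471e-05  9.99833357e-01  1.82552642e-02 -5.72114633e-05] [ 0.37  0.27 -0.67  2.14  0.24  0.8  -1.99]
handle (array([439.4,  36.7]), array([21.8, 13.4]), 2.08)
109 [383. 233.] (array([ 504.7, -193.6]), array([35.6, 38.1]), 46.17) [ 504.9 -193.9] 19.4 0.0639
115 [399. 234.] (array([ 503.4, -249.8]), array([37.9, 37.5]), 5.69) [ 502.5 -250.3] 20.2 0.0638
112 [417. 234.] (array([ 503.2, -310.2]), array([38.2, 37.6]), 72.84) [ 503.7 -310.5] 20.1 0.0641
```

View pics/w23.png

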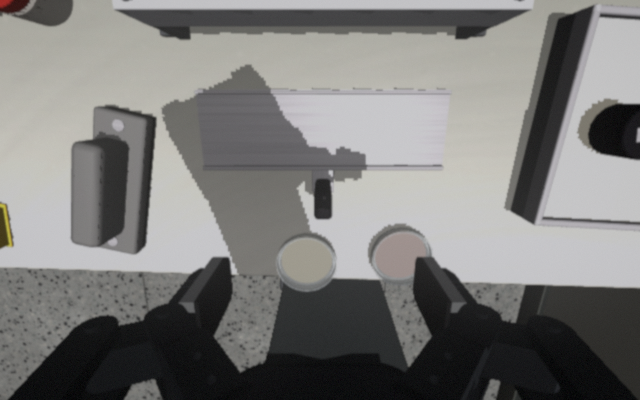

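The drawer is empty and the handle is right under the tool. I'll pinch it at TCP z ≈ 0.033 and push +x 105 mm.

move_arm(increments="1 1 0 -40 0 0 0; 1 0 0 -40 0 0 0; 1 0 0 -28 0 0 0; 1 0 0 -4 0 0 0; 0 0 0 0 0 0 0; 0 0 0 0 0 0 0; 0 0 0 0 0 0 0; 0 0 0 0 0 0 0")

```text
t: 59.6
eef_pos: [0.4397, 0.0364, 0.0352]
tool_rot: [0.0, 1.0, 0.018, 0.001]
contact_force: [-4.4, -2.2, 26.4]
gripper_width: 0.146
```

move_arm(increments="0 6 0 0 0 0 0; 0 12 0 0 0 0 0; 0 15 1 0 0 0 0; 0 18 1 0 0 0 0; 0 18 1 0 0 0 0; 0 18 1 0 0 0 0; 0 12 0 0 0 0 0; 0 5 0 0 0 0 0")

```text
t: 60.6
eef_pos: [0.5441, 0.0403, 0.0353]
tool_rot: [0.0, 1.0, 0.018, 0.0]
contact_force: [-6.8, -0.2, 11.1]
gripper_width: 0.153
```

move_arm(increments="0 1 0 0 0 0 0; 0 1 0 0 0 0 0; 0 0 0 0 0 0 0; 0 0 0 0 0 0 0; 0 0 0 0 0 0 0; 0 0 0 0 0 0 0; 0 0 0 0 0 0 0; 0 0 0 0 0 0 0")

```text
t: 61.6
eef_pos: [0.5441, 0.0403, 0.0353]
tool_rot: [0.001, 1.0, 0.018, -0.001]
contact_force: [-6.0, -1.4, 10.9]
gripper_width: 0.15
```

move_arm(increments="0 -1 0 0 0 0 0; 1 0 0 0 0 0 0; 1 0 0 0 0 0 0; 1 0 0 0 0 0 0; 1 0 0 30 0 0 0; 1 0 0 50 0 0 0; 1 -20 0 60 0 0 0; 1 -40 0 60 0 0 0")

```text
t: 62.6
eef_pos: [0.4902, 0.0408, 0.2279]
tool_rot: [-0.0, 1.0, 0.018, 0.001]
contact_force: [0.5, -1.1, 1.0]
gripper_width: 1.003
```

move_arm(increments="1 -15 0 0 0 0 0; 1 0 0 0 0 0 0; 1 0 0 0 0 0 0; 1 0 0 0 0 0 0; 1 0 0 0 0 0 0; 1 0 0 0 0 0 0; 1 0 0 0 0 0 0; 1 0 0 0 0 0 0")

```text
t: 63.6
eef_pos: [0.4749, 0.0406, 0.2259]
tool_rot: [0.0, 1.0, 0.018, 0.0]
contact_force: [0.6, 0.1, 0.4]
gripper_width: 1.003
```

```bash
python3 - <<'E'
from h import *
p,d,o=snap('wrist','w24'); print(o['t'],o['eef_pos'],o['contact_force'])
W=cloud('wrist',d,o['eef_pos'],o['tool_rot'])
print('handle',rect(W[sel(W,[.5,.0,.05],[.562,.08,.07])]))
print('scr',rect(W[sel(W,[.36,.15,.012],[.52,.27,.075])]),W[sel(W,[.36,.15,.05],[.52,.27,.075])][:,2].max())
P=W[sel(W,[.4,.3,.098],[.54,.46,.12])]
if len(P): print('grip',rect(P),np.percentile(P[:,2],90))
for n in ['top','scene']:
    p,d,o=snap(n,n+'24'); W=cloud(n,d); print(n); mounts(o,W,[.42,-.4,.055],[.58,-.16,.075],20)
    f=lambda lo,hi:rect(W[sel(W,lo,hi)])
    print('handle',f([.5,.0,.05],[.555,.08,.075])); print('dishes',f([.3,.0,.009],[.42,.1,.02]),f([.3,-.1,.009],[.42,0,.02]))
    print('rod',f([.4,.3,.08],[.52,.42,.12]),'scr',f([.36,.15,.012],[.52,.27,.075]))
    if n=='top': chips(dict(p=p),W,250)
    c=p[160:290,180:480] if n=='top' else p[80:390,200:440]
    s=2.6 if n=='top' else 1.9
    cv2.imwrite(f'pics/{n}24c.png',cv2.resize(c,None,fx=s,fy=s,interpolation=cv2.INTER_CUBIC)[:,:,::-1])
E
```

```text
63.6 [0.47486984 0.04057355 0.22591458] [0.64452886 0.07562324 0.44380296]
handle (array([543.2,  40.2]), array([21.2, 12.5]), 1.96)
scr (array([439. , 219.1]), array([ 44. , 130.1]), 78.34) 0.0637294667204964
top
108 [383. 233.] (array([ 505.3, -193.1]), array([36.5, 37.1]), 89.41) [ 504.9 -193.7] 19.4 0.0631
111 [400. 234.] (array([ 503.5, -250.3]), array([37.8, 37.6]), 1.27) [ 503.2 -250.8] 19.8 0.0636
111 [417. 234.] (array([ 502.7, -309.6]), array([37.5, 37.2]), 71.86) [ 503.2 -310.2] 19.8 0.0636
handle (array([0., 0.]), array([0., 0.]), 0.0)
dishes (array([357.3,  69.6]), array([47.3, 15.1]), 20.96) (array([0., 0.]), array([0., 0.]), 0.0)
rod (array([467.9, 390.2]), array([26.7, 26.5]), 49.49) scr (array([440.3, 218.9]), array([ 45.5, 129.2]), 78.88)
78 [432. 228.] [ 0.033 -0.122] [ 0.004 -0.139] [ 0.064 -0.105] 0.0129
61 [438. 247.] [-0.033 -0.143] [-0.058 -0.156] [-0.012 -0.134] 0.0123
scene
handle (array([542.4,  43.4]), array([20.7, 15.4]), 4.35)
dishes (array([363. ,  53.7]), array([58. , 58.7]), 13.19) (array([372.2, -40.6]), array([57.1, 61.6]), 5.38)
rod (array([464.9, 395.4]), array([28.1, 26.8]), 66.72) scr (array([438. , 223.7]), array([ 46.3, 130.1]), 78.94)
```

View pics/top24c.png

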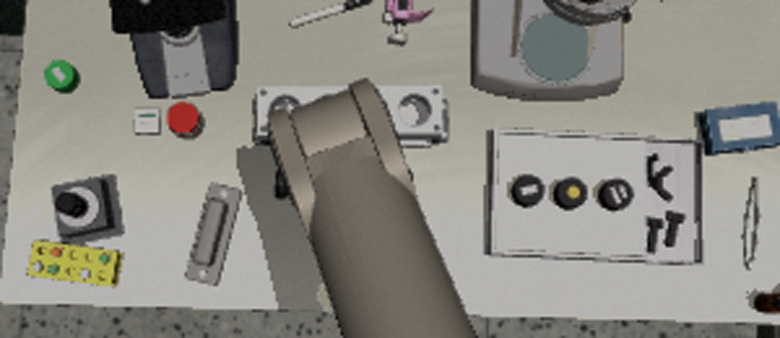

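View pics/scene24c.png

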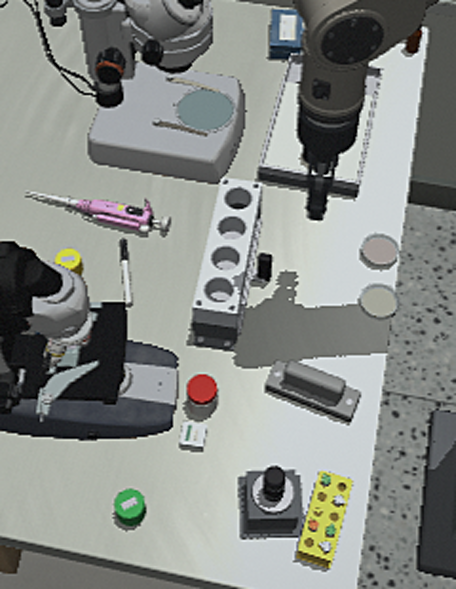

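move_arm(increments="1 0 -50 10 0 0 0; 1 0 -55 10 0 0 0; 1 0 -55 10 0 0 0; 1 0 -55 0 0 0 0; 1 -10 -55 0 0 0 0; 1 -10 -55 0 0 0 0; 1 0 -40 0 0 0 0; 1 0 0 0 0 0 0")

```text
t: 64.75
eef_pos: [0.4536, -0.3283, 0.2554]
tool_rot: [0.0, 1.0, 0.015, -0.0]
contact_force: [-0.9, 0.7, 1.0]
gripper_width: 1.002
```

```bash
python3 - <<'E'
from h import *
p,d,o=snap('wrist','w25'); print(o['t'],o['eef_pos'],o['contact_force'])
W=cloud('wrist',d,o['eef_pos'],o['tool_rot']); chips(dict(p=p),W,250); mounts(o,W,[.42,-.4,.058],[.58,-.16,.075],100)
p,d,o=snap('top','t25'); W=cloud('top',d); f=lambda lo,hi:rect(W[sel(W,lo,hi)])
print('handle',f([.5,.0,.05],[.555,.08,.075])); print('dishes',f([.3,.0,.009],[.42,.1,.02]),f([.3,-.1,.009],[.42,0,.02]))
E
```

```text
64.75 [ 0.45355795 -0.32825242  0.25542175] [-0.90585297  0.73650998  1.02465532]
649 [363. 103.] [ 0.033 -0.12 ] [ 0.003 -0.14 ] [ 0.062 -0.103] 0.0142
230 [215. 123.] [0.004 0.044] [-0.016  0.04 ] [0.019 0.056] 0.0482
111 [266. 123.] [ 0.006 -0.011] [-0.013 -0.016] [0.018 0.002] 0.0496
343 [376. 160.] [-0.033 -0.142] [-0.058 -0.156] [-0.014 -0.133] 0.0132
333 [354. 166.] [-0.042 -0.116] [-0.068 -0.128] [-0.024 -0.107] 0.0128
1203 [196. 126.] (array([ 503.8, -193.9]), array([37.8, 39.4]), 1.6) [ 503.6 -193.9] 20.2 0.0642
1167 [249. 130.] (array([ 501.7, -249.8]), array([39.1, 39.5]), 10.82) [ 501.7 -249.6] 20.0 0.0642
1131 [306. 132.] (array([ 501.7, -309. ]), array([39.1, 38.9]), 1.69) [ 501.8 -309.4] 20.0 0.0642
handle (array([544. ,  38.9]), array([17.9, 10.4]), 2.51)
dishes (array([364.7,  49.4]), array([54.3, 55.1]), 1.86) (array([374., -45.]), array([54.4, 58.6]), 1.79)
```

View pics/w25.png

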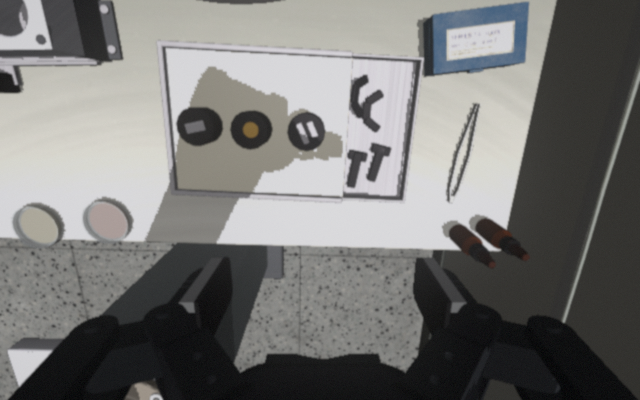

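```bash
python3 - <<'E'
from h import *
Z=np.load('pics/w25.npz'); W=cloud('wrist',Z['d'],Z['pos'],Z['rot']);Q=toplate(W);g=Z['p'].astype(int).sum(-1)
for v in range(72,134,5):
    print(v,[(u,int(round(1000*Q[v,u,1])),int(round(1000*W[v,u,2]))) for u in range(346,386,3) if g[v,u]<250])
print(bot.get_obs()['t'])
cv2.imwrite('pics/w25c.png',cv2.resize(Z['p'][60:210,330:420],None,fx=6,fy=4,interpolation=cv2.INTER_CUBIC)[:,:,::-1])
E
```

```text
72 []
77 [(364, -118, 15)]
82 [(355, -107, 21), (358, -111, 23), (361, -114, 21), (364, -118, 16)]
87 [(352, -104, 25), (355, -107, 27), (358, -111, 23)]
92 [(352, -104, 27), (355, -108, 26), (358, -111, 25), (376, -134, 11), (379, -137, 13)]
97 [(352, -105, 27), (355, -108, 28), (370, -127, 12), (373, -131, 12), (376, -134, 11), (379, -138, 12)]
102 [(352, -105, 28), (355, -109, 27), (367, -124, 11), (370, -128, 12)]
107 [(352, -106, 26), (355, -109, 28), (358, -113, 23), (361, -118, 7), (364, -121, 12), (367, -125, 12)]
112 [(355, -110, 23), (358, -113, 23), (361, -117, 20), (364, -122, 12), (367, -125, 13)]
117 [(364, -122, 13), (367, -126, 13)]
122 [(364, -123, 11), (367, -126, 13), (370, -130, 12), (373, -133, 12)]
127 [(370, -130, 12), (373, -134, 13), (376, -138, 12)]
132 []
64.85
```

View pics/w25c.png

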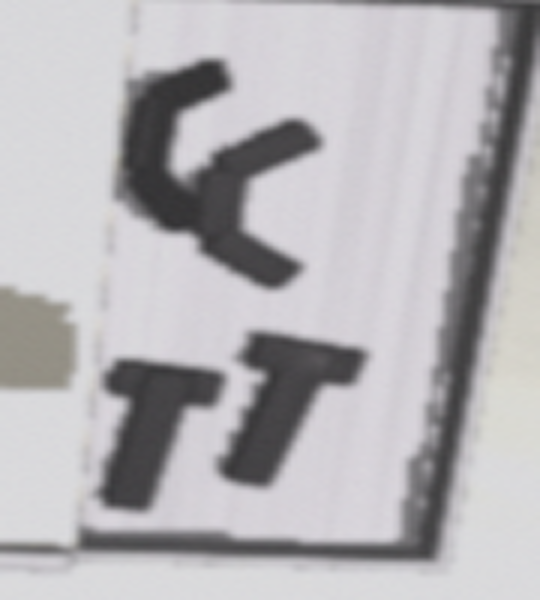

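```bash
python3 - <<'E'
from station import bot
print(bot.hand_in(), bot.get_obs()['t'])
E
```

```text
the job is handed in; nothing more can be done
the job is handed in; nothing more can be done
```

I finished the job and handed it in at about 65 s; the hand-in gives no verdict.

- **Wiping:** I wiped all four chips off the plate into the pan in one stroke. The scraper is back on the bench where it started.
- **Mounts:** I drove the three mounts that were there (1, 2 and 3; bore 4 was empty) out with the rod until its collar met the deck. They now stand on the plate about 56–60 mm apart.
- **Rod and drawer:** The rod is back in its stand and the drawer is shut.

**Last checks:**
- **Mounts:** They are upright, with tops at 64 mm as expected, and within 61 mm of the plate's middle in y and 2 mm in x.
- **Drawer:** The handle reads (0.543–0.544, 0.040) m from the cameras, the same as before I opened it.
- **Rod:** It hangs about 1–2 mm from the stand's hole centre.
- **Bystanders:** Both dishes measure unmoved. The jar, cover-slip box and marker look unmoved in the pictures, but I didn't measure them.

**Disagreement:** The cameras differ by up to 5 mm in position, mostly the scene camera in y. I relied on the wrist camera.

**Uncertain point:** One crescent chip in the pan leans on the slab's edge, and its upper edge measures 27–28 mm. Its origin should be lower, under the 27 mm limit and inside the pan, but I couldn't measure that directly. I left it alone because nudging it would not have helped: if it failed then, the order rule had already failed the run.

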